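# Pack the lug plates in the transit tray and shut the keeper

### The job

Pack the three aluminium lug plates flat on the floor of the grey tray so that together they fill it: lay the straight plate first and slide it fully home under the lip at the end of the tray, then turn the L-shaped and the stepped plate so that they interlock in the space left. Then push the sliding keeper fully home over the plates' edge. Set the plates down, do not drop them, and leave the tin, the pen pot and the book alone.

Things in the scene. Friction and masses are not known exactly. Their poses are not given: they have to be found in the camera images.
- tray_floor (a point): Grey steel tray, fixed to the desk; place and yaw vary. This point is the centre of its inner floor, 4 mm above the desk; x along the tray, y across, z up. Inside: 194 mm along x (-97 to 97), 139 mm across y (-69.5 to 69.5). Walls 5 mm thick, 10 mm above the floor (14 mm at the +x end, which has the lip). The keeper lies outside the +y wall.
- tray_lip (a point): Middle of the free edge, at the top face, of the lip at the tray's +x end, 85 mm to tray +x; axes as the tray's. The lip is a dark steel strip that runs the tray's full width and overhangs the floor by 12 mm (tray x 85 to 97); its underside is 11 mm and its top 14 mm above the floor.
- keeper_tab (a point): Upright steel tab of the keeper, 28 mm along x, 12 mm thick along y, top 48 mm above the tray's floor; this point is its middle, 32 mm above the floor. Axes as the tray's; tray x -27.5 mm. It stands on a flat blade 77 mm wide, 11.5 to 15.5 mm above the floor, that reaches 36.5 mm to -y and 20 mm to +y of it.
- keeper (a joint): Keeper travel in m: 0 withdrawn (tab at tray y 120 mm, blade clear of the tray), 0.030 fully home (tab at y 90, blade 16 mm over the inside). It slides to tray -y with 2 N friction, stays where left, starts nearly withdrawn. Its bed spans tray x -77.5 to 22.5, y 74.5 to 155, top 10.5 mm above the floor, side rails 18 mm.
- bar_lug (a point): Straight aluminium plate, 8 mm thick, 0.18 kg, 50 mm along x, 130 mm along y, same when turned half round. Upright lug 28 mm along x, 12 mm thick along y, top 48 mm above the underside; this point is the lug's centre line, 24 mm above the underside; z up. The lug is at its centre. Home under the lip its x lies along the tray's x and this point about 69 mm to the tray's +x.
- ell_lug (a point): L-shaped aluminium plate, 8 mm thick, 0.21 kg. Upright lug 28 mm along x, 12 mm thick along y, top 48 mm above the underside; this point is the lug's centre line, 24 mm above the underside; z up. Outline from this point: a strip x -75 to 55, y -25 to 15 mm, and a foot x 15 to 55, y 15 to 60 mm.
- step_lug (a point): Stepped aluminium plate, 8 mm thick, 0.26 kg. Upright lug 28 mm along x, 12 mm thick along y, top 48 mm above the underside; this point is the lug's centre line, 24 mm above the underside; z up. Outline from this point: a strip x -75 to 55, y -38 to 2 mm, and a block x -30 to 55, y 2 to 47 mm. Half turned beside the L plate, its missing corner takes the L's foot; the two make a 130 x 130 mm square if pushed tight, with about 9 mm of play to share in the tray.
- tin: Paper-labelled tin, 72 mm across, 100 mm tall; origin under its centre. Leave alone.
- penpot: White pot, 80 mm across, 95 mm tall, with pens up to 140 mm; origin under its centre. Leave alone.
- book: Thick blue-covered catalogue lying flat, 114 x 184 x 22 mm; origin under its centre. Leave alone.

How it is judged:
By the outcome, as a careful person would: the job done as asked, in the order asked, and still so for the second after the job is handed in, with the robot touching nothing.
It also fails if it takes over 72 s, if anything falls off the work surface, if the arm or the gripper's body presses on something with over 40 N, if the wrist force passes 120 N, or if a joint passes its speed limit or range.

### The arm

A 6-joint arm with a two-finger parallel gripper is mounted at the origin on the work surface. World frame = base frame: x ahead of the robot, y to its left, z up, the work surface at z = 0. Lengths are in m, angles in rad, forces in N, time in s.
With the tool pointing down it reaches from about 0.275 to 0.725 m from the base axis. Payload 5.6 kg.
Tool frame: the origin (TCP) lies on the mounting face of the last link; the fingertips stand 173 mm ahead of it and the grasp point (between the pads) lies 155 mm ahead of it; z points along the fingers, y is the direction in which the jaws open and shut (so a half turn about z gives the same grasp; the last joint's range is limited). The gripper opens to 85 mm and grips with 20 to 120 N. Pads are 22 mm wide; open, the fingers measure 114 mm over their backs; the gripper's body (76 mm by 85 mm) begins 54 mm behind the grasp point. The pads swing forward as they close: fully open they stand 13 mm farther back than shut.
Start: joints at [-0.873, 0.255, 0.108, 0, -1.424, -0.285], TCP at [0.221, -0.504, 0.405] pointing down, gripper open.
Joint ranges: [-2.95, 2.95], [-1.21, 1.97], [-1.09, 1.5], [-2.87, 1.71], [-2.94, -0.07], [-3.05, 3.05]. Speed limits (rad/s): [2.57, 2.57, 3.14, 3.14, 3.14, 3.14].

### API

Orientations are given as a unit quaternion [w, x, y, z].
In Python, from rig import * gives the robot as it stands.
- The arm moves only by the tool move_arm, never from a script. Its argument "deltas" is a list of rows, each an object with "travel": the shift along the world's x, y, z in cm, a list of three; "turn": the turn, a rotation vector about the world's x, y, z in rad, a list of three; "hand": the closure in counts, from 0 (fully open) to 255 (shut). A call has 1 to 5 rows; each row is the pose to reach, as a shift and turn from the pose commanded when the call began; what a row does not reach only later rows make up. A row lasts 1/8 s, in which the tool goes at most 62.5 mm and 10.7 degrees, less where a joint would pass 70% of its speed; a pose out of reach is approached as far as the arm can. A call with a gripper value outside its range is refused whole. The fingers move at their own pace and stop on an object; "newtons" is the grip in N (left out, the last holds). Time passes only in rows, so rows that repeat a pose let the fingers close. It gives the time, the measured TCP pose, the force and the opening at its end, in the units of the state.
- sense(): the state, without advancing time (a new reading comes with each control period).
- camera(name): name is "scene" or "top"; returns a dict with "frame" (420x560x3 uint8, red, green, blue), "depth" (420x560 float32, m along the optical axis (not along the pixel's ray), 0 where there is no reading), "mtx" (3x3 intrinsics, pixels), "dist_coeffs" ([k1, k2, p1, p2, k3] as OpenCV has them; the pictures are not rectified), "xyz" and "orientation" of the camera in the world. Camera axes: x right, y down, z forward; pixel columns grow to the right and rows downward; lengths in m; the calibration is good to about 2 mm. A picture is of the moment at which its call begins.
- finish_job(): hands the job in, once; it reports no verdict.
The state is a dict: "time": time; "joint_pos": joint angles; "qvel": joint speeds; "effort": joint torques, N m; "ee_pos": TCP position; "orientation": TCP orientation; "force": force on the tool from outside, world axes, zero at the start; "wrist_torque": the same for the moment, N m; "finger_gap": finger opening in m.
Only numpy, scipy, OpenCV 4.12 (cv2) and the standard library are available. Lean on these libraries where they do the work, as an engineer would, in place of code of your own. Each camera call takes 0.05 s, during which the arm holds its last target.

## Working session

There is one attempt and no reset: what is moved stays moved. The work goes in short steps, Python scripts to look and compute and a tool call to move; the robot and the scene stay as the last step left them, time stands still between calls to the robot, and variables do not carry over. Pictures are saved under pics/ and viewed, and the job is handed in when it is done.

Besides the shell and the picture viewer there is one more tool, called after "Request:" by a JSON object that holds its "api" and its "payload". move_arm: Moves the arm, as the interface text tells. Its arguments: {"type":"object","properties":{"deltas":{"type":"array","items":{"type":"object","properties":{"travel":{"type":"array","items":{"type":"number"}},"turn":{"type":"array","items":{"type":"number"}},"hand":{"type":"number"}}}},"newtons":{"type":"number"}},"required":["deltas"]}

```bash
ls; mkdir -p pics; python3 - <<'E'
from rig import *
import cv2,numpy as np
s=sense()
for k,v in s.items(): print(k,np.round(v,4))
for n in ("scene","top"):
    c=camera(n)
    cv2.imwrite(f"pics/{n}0.png",c["frame"][:,:,::-1])
    np.savez(f"{n}0.npz",**c)
    print(n,c["mtx"],c["dist_coeffs"],c["xyz"],c["orientation"])
E
```

```text
pics
time 0.0
joint_pos [-8.7340e-01  2.5580e-01  1.0700e-01 -5.0000e-04 -1.4239e+00 -2.8460e-01]
qvel [ 0.0004 -0.0011 -0.      0.0017  0.0012  0.001 ]
effort [ 1.70000e-03 -3.86629e+01  2.37944e+01  5.36520e+00 -6.10000e-03
 -0.00000e+00]
ee_pos [ 0.2207 -0.5036  0.4038]
orientation [-2.000e-04 -2.049e-01  9.788e-01  9.000e-04]
force [-0.8695 -0.208  -0.2584]
wrist_torque [-0.0025  0.0404  0.0207]
finger_gap 0.0853
scene [[443.25909033   0.         282.82628239]
 [  0.         443.25909033 212.45587614]
 [  0.           0.           1.        ]] [-0.05550846  0.          0.          0.          0.        ] [1.143052   0.27937914 1.01881951] [-0.16169972  0.5590674   0.77872766 -0.23426497]
top [[391.58558788   0.         273.27829102]
 [  0.         391.58558788 208.08306357]
 [  0.           0.           1.        ]] [-0.01450688  0.          0.          0.          0.        ] [0.4034248  0.08552523 0.97747802] [-0.06644732  0.7118687  -0.69607386  0.06564215]
```

View pics/top0.png

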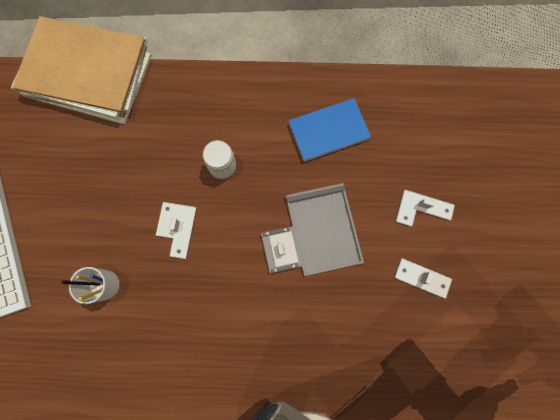

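View pics/scene0.png

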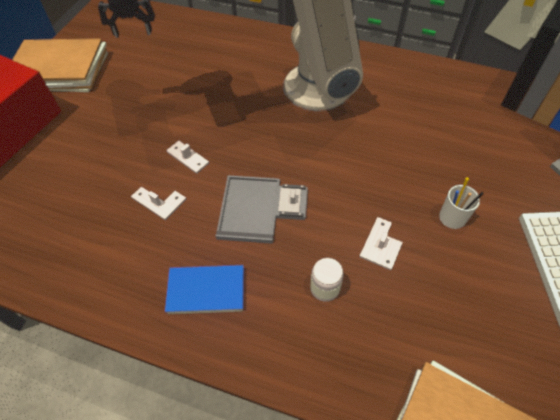

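The top view shows the tray around (325,230) with its dark lip at the upper end (315,190) and the keeper on its left at (280,250). The bar plate is at (423,278), the L at (425,206) and the step at (176,230). Tin, pot and book are clear of them. I'll measure next.

```bash
cat > h.py <<'E'
import cv2,numpy as np
from scipy.spatial.transform import Rotation as R
def rot(q): return R.from_quat([q[1],q[2],q[3],q[0]])
def to_plane(c,px,z):
    px=np.asarray(px,float).reshape(-1,1,2)
    n=cv2.undistortPoints(px,c["mtx"],c["dist_coeffs"]).reshape(-1,2)
    d=rot(c["orientation"]).apply(np.c_[n,np.ones(len(n))])
    t=(z-c["xyz"][2])/d[:,2]
    return (c["xyz"]+d*t[:,None])
def proj(c,P):
    r=rot(c["orientation"]).inv(); P=np.atleast_2d(P).astype(float)
    rv=r.as_rotvec(); tv=-r.apply(c["xyz"])
    return cv2.projectPoints(P,rv,tv,c["mtx"],c["dist_coeffs"])[0].reshape(-1,2)
E
python3 - <<'E'
from h import *
for n in("top","scene"):
    c=np.load(n+"0.npz"); f=c["frame"]; hsv=cv2.cvtColor(f,cv2.COLOR_RGB2HSV)
    m=((hsv[...,1]<60)&(hsv[...,2]>150)).astype(np.uint8)
    m=cv2.morphologyEx(m,cv2.MORPH_CLOSE,np.ones((5,5)))
    cs,_=cv2.findContours(m,cv2.RETR_EXTERNAL,cv2.CHAIN_APPROX_NONE)
    for k in cs:
        a=cv2.contourArea(k)
        if 300<a<5000:
            p=cv2.approxPolyDP(k,3,True).reshape(-1,2)
            W=to_plane(c,p,0.008)
            print(n,a,cv2.boundingRect(k)); print(np.c_[p,np.round(W[:,:2]*1000)].astype(int).tolist())
    cv2.imwrite(f"pics/{n}_crop.png",cv2.resize(f[120:340,110:500][:,:,::-1] if n=="top" else f[110:320,110:430][:,:,::-1],None,fx=2,fy=2,interpolation=cv2.INTER_CUBIC))
E
```

```text
top 1071.5 (395, 258, 57, 40)
[[401, 259, 466, -229], [397, 278, 420, -217], [445, 297, 377, -333], [450, 278, 423, -347]]
top 1402.5 (156, 202, 40, 57)
[[163, 202, 596, 368], [156, 235, 512, 379], [171, 237, 508, 341], [170, 256, 461, 341], [185, 258, 457, 303], [195, 207, 585, 286]]
top 1464.5 (0, 199, 26, 118)
[[0, 199, 595, 785], [0, 316, 307, 742], [25, 306, 332, 684]]
top 1058.5 (396, 190, 58, 36)
[[396, 220, 563, -220], [412, 225, 552, -260], [416, 209, 593, -272], [450, 219, 569, -356], [453, 204, 608, -366], [404, 190, 641, -243]]
top 609.0 (203, 140, 30, 28)
[[204, 148, 742, 272], [203, 157, 717, 273], [209, 165, 696, 257], [232, 164, 700, 198], [232, 152, 732, 199], [226, 143, 757, 216], [215, 140, 764, 245]]
top 481.0 (0, 21, 29, 30)
[[0, 21, 1103, 866], [0, 38, 1050, 857], [4, 42, 1038, 844], [9, 39, 1047, 831], [10, 44, 1032, 826], [15, 39, 1047, 815], [22, 50, 1014, 790], [22, 43, 1035, 793], [28, 42, 1039, 777], [23, 36, 1057, 793], [25, 22, 1101, 794]]
scene 740.5 (312, 258, 31, 34)
[[323, 258, 622, 199], [313, 267, 654, 182], [313, 286, 704, 197], [323, 291, 709, 22
[... 680 characters left out ...]
, 24], [264, 192, 475, -15], [265, 199, 497, -4], [259, 195, 489, -25], [246, 200, 517, -53], [243, 191, 491, -72], [238, 191, 495, -86], [243, 192, 494, -71], [245, 201, 521, -54], [235, 198, 520, -85], [227, 205, 549, -97], [243, 214, 562, -44], [234, 229, 614, -49], [245, 221, 581, -30], [245, 229, 605, -21], [258, 227, 588, 9], [267, 232, 595, 38], [265, 224, 573, 24], [271, 222, 562, 37], [275, 211, 526, 36], [299, 214, 514, 101], [304, 202, 472, 102]]
scene 488.0 (167, 141, 41, 31)
[[167, 150, 421, -348], [194, 171, 469, -235], [207, 162, 426, -212], [192, 150, 397, -275], [189, 157, 425, -272], [183, 157, 431, -289], [182, 151, 410, -302], [188, 145, 383, -295], [179, 141, 377, -329]]
```

```bash
python3 - <<'E'
from h import *
c=np.load("top0.npz"); f=c["frame"]
cv2.imwrite("pics/tray_top.png",cv2.resize(f[175:285,250:375][:,:,::-1],None,fx=5,fy=5,interpolation=cv2.INTER_CUBIC))
c=np.load("scene0.npz"); f=c["frame"]
cv2.imwrite("pics/tray_scene.png",cv2.resize(f[165:255,205:320][:,:,::-1],None,fx=6,fy=6,interpolation=cv2.INTER_CUBIC))
E
```

```text
(no output)
```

View pics/tray_top.png

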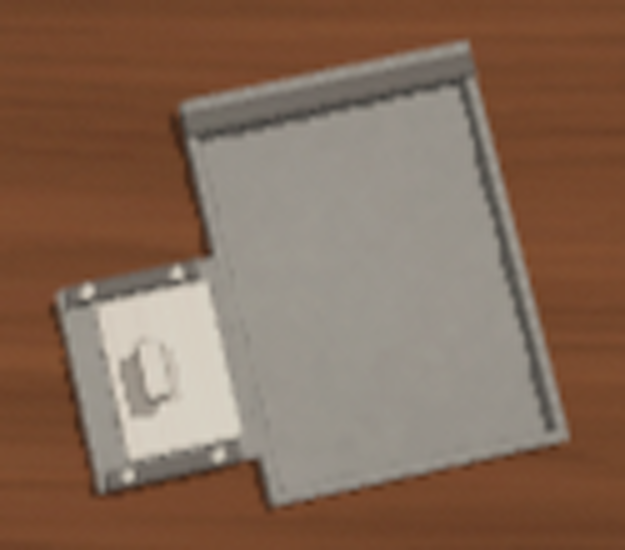

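View pics/tray_scene.png

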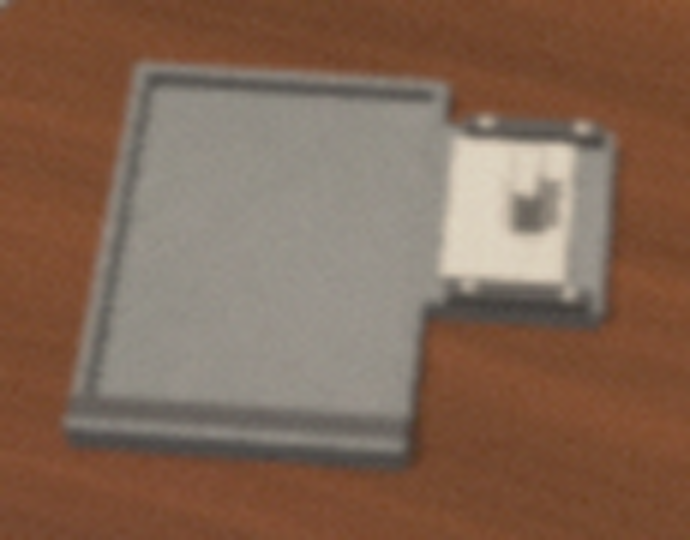

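View pics/top_crop.png

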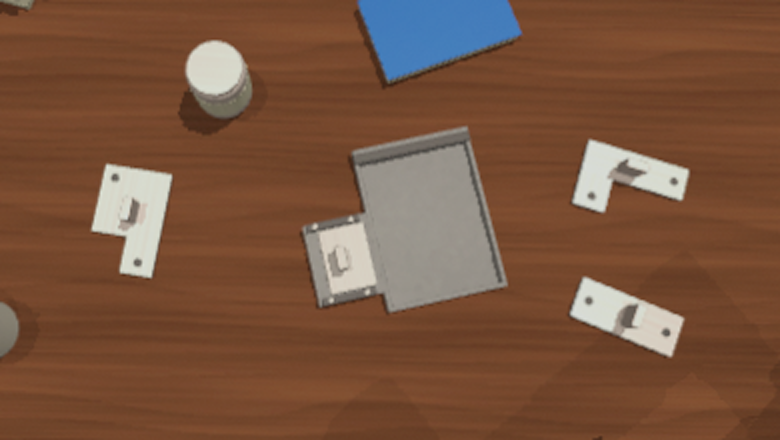

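The pictures show the tray rim corners clearly, with the keeper's bed on the tray's left. Next I'll fit the rigid poses from the corners in both views.

```bash
cat >> h.py <<'E'
def fit(model,W):
    m=np.asarray(model,float);W=np.asarray(W,float)
    mc,wc=m.mean(0),W.mean(0); a,b=m-mc,W-wc
    th=np.arctan2((a[:,0]*b[:,1]-a[:,1]*b[:,0]).sum(),(a*b).sum())
    r=np.array([[np.cos(th),-np.sin(th)],[np.sin(th),np.cos(th)]])
    t=wc-r@mc; res=np.linalg.norm(m@r.T+t-W,axis=1)
    return t,np.degrees(th),res
MOD=dict(bar=[(25,65),(-25,65),(-25,-65),(25,-65)],
 ell=[(-75,-25),(55,-25),(55,60),(15,60),(15,15),(-75,15)],
 step=[(-75,-38),(55,-38),(55,47),(-30,47),(-30,2),(-75,2)])
E
python3 - <<'E'
from h import *
P={("bar","top"):[(401,259),(397,278),(445,297),(450,278)],
("bar","scene"):[(194,171),(207,162),(179,141),(167,150)][0:0],
("ell","top"):[(453,204),(404,190),(396,220),(412,225),(416,209),(450,219)],
("ell","scene"):[(132,195),(163,218),(185,198),(174,191)],
("step","top"):[(185,258),(195,207),(163,202),(156,235),(171,237),(170,256)],
("step","scene"):[(377,218),(360,256),(391,268),(401,242),(387,236),(390,222)]}
P[("bar","scene")]=[(194,171),(207,162),(179,141),(167,150)]
mb={"bar":[(25,65),(-25,65),(-25,-65),(25,-65)]}
C={n:np.load(n+"0.npz") for n in("top","scene")}
for (o,n),p in P.items():
    m=np.array(MOD[o][:len(p)])
    if (o,n)==("bar","scene"): m=np.array([(25,65),(-25,65),(-25,-65),(25,-65)])
    W=to_plane(C[n],p,.008)[:,:2]*1000
    if (o,n)==("bar","scene"): print(W)
    t,th,r=fit(m,W); print(o,n,t.round(1),round(th,1),r.round(1))
    # lug top check
    q=proj(C[n],[t[0]/1000,t[1]/1000,.048]); print('  lug top px',q.round(1))
# tray mask
for n,box in(("top",(250,175,375,285)),("scene",(205,165,320,255))):
    c=C[n];f=c["frame"];x0,y0,x1,y1=box
    hsv=cv2.cvtColor(f,cv2.COLOR_RGB2HSV)[y0:y1,x0:x1]
    m=(hsv[...,1]<95).astype(np.uint8)
    m=cv2.morphologyEx(m,cv2.MORPH_OPEN,np.ones((3,3)))
    m=cv2.morphologyEx(m,cv2.MORPH_CLOSE,np.ones((5,5)))
    k=max(cv2.findContours(m,cv2.RETR_EXTERNAL,cv2.CHAIN_APPROX_NONE)[0],key=cv2.contourArea)
    p=cv2.approxPolyDP(k,2.5,True).reshape(-1,2)+[x0,y0]
    W=to_plane(c,p,.014)[:,:2]*1000
    print(n,np.c_[p,W.round()].astype(int).tolist())
    # hand picks
s=lambda q,f,o:(np.array(q)+.5)/f-.5+np.array(o)
t=s([(182,102),(470,40),(570,437),(272,507)],5,(250,175))
W=np.r_[to_plane(C["top"],t[:2],.018),to_plane(C["top"],t[2:],.014)][:,:2]*1000
M=[(102,74.5),(102,-74.5),(-102,-74.5),(-102,74.5)]
print(fit(M,W))
t=s([(410,443),(68,424),(137,62),(450,85)],6,(205,165))
W=np.r_[to_plane(C["scene"],t[:2],.018),to_plane(C["scene"],t[2:],.014)][:,:2]*1000
print(fit(M,W))
E
```

```text
bar top [ 421.4 -281.5] -19.8 [0.6 5.4 1.9 3.7]
  lug top px [[429.6 277.7]]
[[ 468.72561618 -234.70628728]
 [ 425.81437201 -212.47442017]
 [ 376.54406867 -328.96992337]
 [ 420.79205525 -347.55566742]]
bar scene [ 423.  -280.9] -23.2 [4.6 1.1 2.9 3. ]
  lug top px [[183.9 146.8]]
ell top [ 604.1 -289.1] 74.1 [1.8 1.9 2.  1.8 1.5 0.9]
  lug top px [[428.9 201.5]]
ell scene [ 603.1 -289.3] 71.4 [2.7 1.3 0.5 2.4]
  lug top px [[152.1 193.9]]
step top [536.  330.5] -7.7 [0.5 0.7 1.9 2.  5.1 2.2]
  lug top px [[172.1 223.6]]
step scene [536.4 331.5] -6.9 [2.8 0.4 2.4 2.1 4.2 2.5]
  lug top px [[383.8 236.7]]
top [[343, 183, 655, -87], [286, 195, 620, 57], [291, 226, 542, 44], [261, 233, 522, 118], [269, 272, 428, 96], [301, 267, 441, 18], [303, 274, 425, 13], [308, 275, 422, 1], [363, 262, 457, -133]]
scene [[216, 238, 658, -81], [272, 242, 622, 62], [277, 217, 546, 49], [305, 218, 525, 121], [307, 188, 428, 97], [280, 184, 439, 20], [278, 178, 420, 8], [228, 175, 455, -132]]
(array([537.54599235, -38.63601745]), np.float64(13.593058727559887), array([0.25583422, 0.54097317, 0.7817402 , 1.25089037]))
(array([535.70411496, -35.81320072]), np.float64(14.120189918807393), array([2.76183327, 0.76288935, 1.0174702 , 3.18600146]))
```

Both views agree within about 2 mm. The tray is at (537,-37), yaw 13.7°. I'll put the L at tray yaw 90 next to the bar and the step at -90, which needs the least wrist turning. Bar first.

Request:
{"api": "move_arm", "payload": {"deltas": [{"travel": [5, 5.5, -2], "turn": [0, 0, -0.18], "hand": 0}, {"travel": [9, 10, -5], "turn": [0, 0, -0.36], "hand": 0}, {"travel": [13, 14.5, -8], "turn": [0, 0, -0.54], "hand": 0}, {"travel": [17, 19, -10], "turn": [0, 0, -0.7], "hand": 0}, {"travel": [20.1, 22.3, -12], "turn": [0, 0, -0.78], "hand": 0}], "newtons": 40}}

```text
time: 0.72
ee_pos: [0.4018, -0.3023, 0.2969]
orientation: [0.0, 0.185, 0.983, -0.0]
force: [2.0, -0.9, -1.0]
finger_gap: 0.0854
```

Request:
{"api": "move_arm", "payload": {"deltas": [{"travel": [0, 0, -4], "turn": [0, 0, 0], "hand": 0}, {"travel": [0, 0, -8], "turn": [0, 0, 0], "hand": 0}, {"travel": [0, 0, -9.7], "turn": [0, 0, 0], "hand": 0}, {"travel": [0, 0, -9.7], "turn": [0, 0, 0], "hand": 0}]}}

```text
time: 1.23
ee_pos: [0.4004, -0.3033, 0.199]
orientation: [-0.002, 0.183, 0.983, 0.0]
force: [-0.2, -0.7, 0.1]
finger_gap: 0.0851
```

```bash
cat > snap.py <<'E'
import sys
from rig import *
from h import *
tag=sys.argv[1]
for a in sys.argv[2:]:
    n,x,y,z=a.split(",");c=camera(n); np.savez(f"{n}_{tag}.npz",**c)
    u,v=proj(c,[float(x),float(y),float(z)])[0].astype(int)
    u=np.clip(u,55,505);v=np.clip(v,45,375)
    cv2.imwrite(f"pics/{n}_{tag}.png",cv2.resize(c["frame"][v-45:v+45,u-55:u+55][:,:,::-1],None,fx=6,fy=6,interpolation=cv2.INTER_CUBIC)); print(n,"offset",u-55,v-45)
s=sense(); print(s["time"],np.round(s["ee_pos"],4),np.round(s["orientation"],3),np.round(s["force"],1),round(s["finger_gap"],4),np.round(s["joint_pos"],2))
E
python3 snap.py a1 scene,.422,-.281,.04
```

```text
scene offset 129 103
1.275 [ 0.4009 -0.3037  0.2003] [-0.001  0.182  0.983  0.   ] [-0.3 -0.   0.7] 0.085 [-0.34  0.33 -0.35  0.   -0.89 -1.6 ]
```

View pics/scene_a1.png

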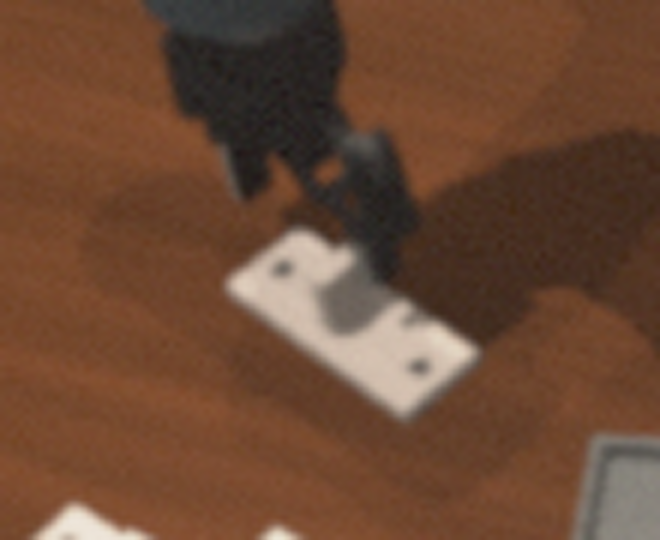

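The hand stopped about 30 mm short of the lug because of the speed limit. I'll rise, correct and come down.

Request:
{"api": "move_arm", "payload": {"deltas": [{"travel": [0.3, 0.3, 2], "turn": [0, 0, 0], "hand": 0}, {"travel": [2.1, 2.2, 2], "turn": [0, 0, 0], "hand": 0}, {"travel": [2.1, 2.2, 0], "turn": [0, 0, 0], "hand": 0}, {"travel": [2.1, 2.2, -1.2], "turn": [0, 0, 0], "hand": 0}, {"travel": [2.1, 2.2, -1.2], "turn": [0, 0, 0], "hand": 0}]}}

```text
time: 1.9
ee_pos: [0.4217, -0.2818, 0.1883]
orientation: [-0.001, 0.183, 0.983, 0.0]
force: [-0.8, 0.7, 0.0]
finger_gap: 0.0856
```

```bash
python3 snap.py a2 scene,.422,-.281,.04
```

```text
scene offset 129 103
1.95 [ 0.422  -0.2819  0.1888] [-0.     0.183  0.983 -0.   ] [ 0.5  0.3 -0.1] 0.0855 [-0.28  0.35 -0.36  0.   -0.87 -1.66]
```

View pics/scene_a2.png

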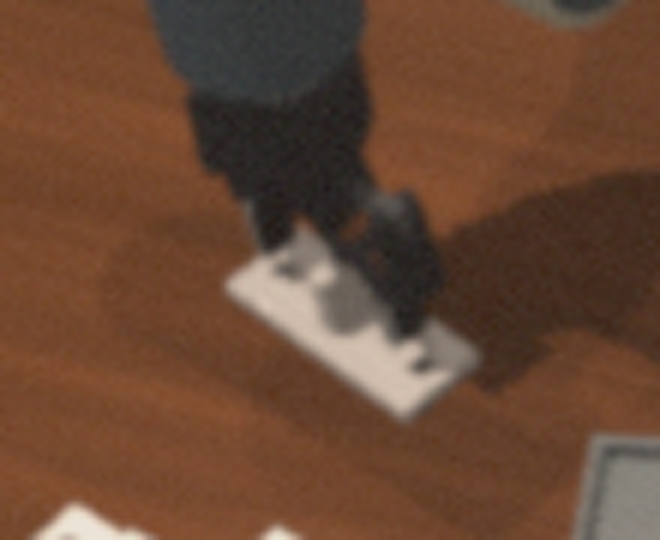

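The fingers straddle the lug, so I'll close.

Request:
{"api": "move_arm", "payload": {"deltas": [{"travel": [0, 0, 0], "turn": [0, 0, 0], "hand": 255}, {"travel": [0, 0, 0], "turn": [0, 0, 0], "hand": 255}, {"travel": [0, 0, 0], "turn": [0, 0, 0], "hand": 255}, {"travel": [0, 0, 0], "turn": [0, 0, 0], "hand": 255}], "newtons": 50}}

```text
time: 2.45
ee_pos: [0.422, -0.2817, 0.1886]
orientation: [0.0, 0.183, 0.983, -0.0]
force: [-0.3, -0.2, 0.3]
finger_gap: 0.0121
```

Request:
{"api": "move_arm", "payload": {"deltas": [{"travel": [0, 0, 0], "turn": [0, 0, 0], "hand": 255}, {"travel": [0, 0, 0], "turn": [0, 0, 0], "hand": 255}]}}

```text
time: 2.7
ee_pos: [0.4221, -0.2817, 0.1887]
orientation: [0.0, 0.183, 0.983, -0.0]
force: [-0.9, 0.4, 2.1]
finger_gap: 0.0112
```

```bash
python3 snap.py a3 scene,.422,-.281,.04 top,.422,-.281,.04
```

```text
scene offset 129 103
top offset 373 232
2.8 [ 0.4222 -0.2817  0.1887] [ 0.     0.183  0.983 -0.   ] [0.  0.3 3.5] 0.0113 [-0.28  0.35 -0.36  0.   -0.86 -1.66]
```

View pics/scene_a3.png

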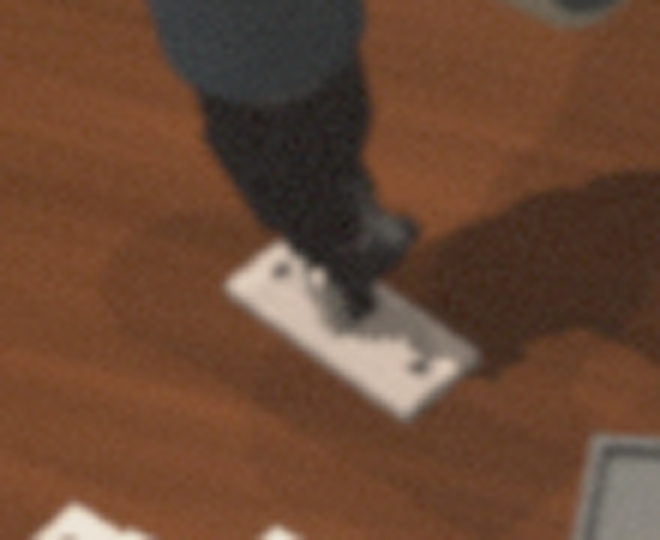

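View pics/top_a3.png

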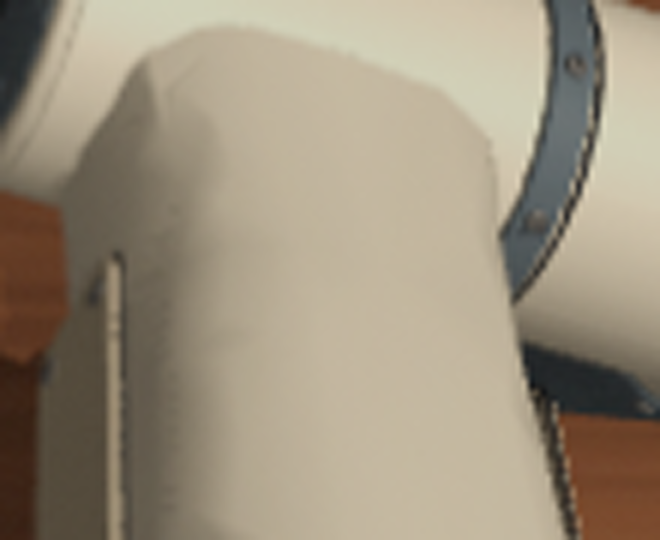

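Gripped with an 11.3 mm gap on the 12 mm lug. Lift, carry and turn.

Request:
{"api": "move_arm", "payload": {"deltas": [{"travel": [0, 0, 3], "turn": [0, 0, 0], "hand": 255}, {"travel": [0, 0, 7], "turn": [0, 0, 0.1], "hand": 255}, {"travel": [3, 4, 8], "turn": [0, 0, 0.22], "hand": 255}, {"travel": [6, 9, 8], "turn": [0, 0, 0.34], "hand": 255}, {"travel": [9, 14, 8], "turn": [0, 0, 0.46], "hand": 255}]}}

```text
time: 3.42
ee_pos: [0.5123, -0.1402, 0.2681]
orientation: [-0.0, -0.048, 0.999, 0.0]
force: [1.6, -1.2, -2.3]
finger_gap: 0.0111
```

```bash
cat > goal.py <<'E'
# usage: goal.py tx ty jaw_yaw_tray [tray: X Y yaw default] -> cm/rad still to go
import sys
from rig import *
from h import *
try: T=np.load("tray.npy")
except Exception: T=np.array([537,-37.5,13.7])
tx,ty,jy=map(float,sys.argv[1:4])
a=np.radians(T[2]);g=T[:2]+np.array([tx*np.cos(a)-ty*np.sin(a),tx*np.sin(a)+ty*np.cos(a)])
s=sense();e=np.array(s["ee_pos"])*1000
r=rot(s["orientation"]);y=r.apply([0,1,0]);cur=np.degrees(np.arctan2(y[1],y[0]))
d=(jy+T[2]-cur+90)%180-90
print("goal",g.round(1),"travel cm",((g-e[:2])/10).round(2),"z",e[2].round(1),"turn",np.radians(d).round(3),"tilt z",r.apply([0,0,1]).round(4),"gap",round(s["finger_gap"],4),"F",np.round(s["force"],1),"t",s["time"])
E
python3 goal.py 54 0 90
```

```text
goal [589.5 -24.7] travel cm [ 7.71 11.55] z 268.1 turn 0.143 tilt z [-8.e-04  4.e-04 -1.e+00] gap 0.0111 F [ 1.6 -1.2 -2.3] t 3.425
```

Request:
{"api": "move_arm", "payload": {"deltas": [{"travel": [3, 5, 0], "turn": [0, 0, 0.08], "hand": 255}, {"travel": [6, 9, 0], "turn": [0, 0, 0.14], "hand": 255}, {"travel": [7.7, 11.5, 0], "turn": [0, 0, 0.14], "hand": 255}, {"travel": [7.7, 11.5, 0], "turn": [0, 0, 0.14], "hand": 255}]}}

```text
time: 3.92
ee_pos: [0.5896, -0.0249, 0.2672]
orientation: [-0.001, -0.117, 0.993, 0.0]
force: [0.6, 0.4, -1.9]
finger_gap: 0.0115
```

```bash
python3 goal.py 54 0 90; python3 snap.py b1 scene,.589,-.025,.06
```

```text
goal [589.5 -24.7] travel cm [-0.01  0.01] z 267.2 turn 0.004 tilt z [-1.8e-03  2.0e-04 -1.0e+00] gap 0.0115 F [ 0.6  0.4 -1.9] t 3.925
scene offset 189 168
3.975 [ 0.5889 -0.0259  0.2673] [-0.001 -0.117  0.993  0.   ] [-0.9 -0.3 -2.3] 0.0113 [ 0.22  0.41 -0.03 -0.   -1.13 -1.56]
```

View pics/scene_b1.png

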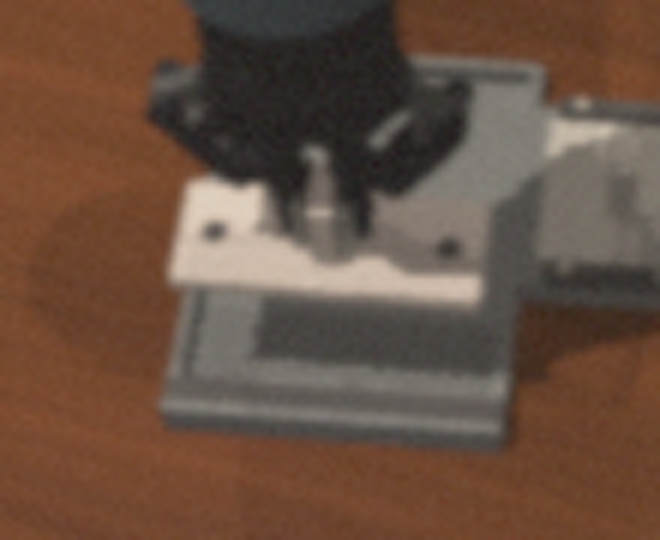

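```bash
python3 - <<'E'
from h import *
c=np.load("scene_b1.npz")
p=(np.array([(174,272),(483,292),(190,182),(495,200)])+.5)/6-.5+[189,168]
W=to_plane(c,p,.0866)[:,:2]*1000
print(W, fit([(25,-65),(25,65),(-25,-65),(-25,65)],W))
f=c["frame"];hsv=cv2.cvtColor(f,cv2.COLOR_RGB2HSV)
cv2.imwrite("pics/b1b.png",cv2.resize(f[190:250,210:280][:,:,::-1],None,fx=10,fy=10,interpolation=cv2.INTER_CUBIC))
E
```

```text
[[624.70840372 -80.64418116]
 [593.02785626  45.7084791 ]
 [580.15477392 -92.47937104]
 [547.6687855   34.81585564]] (array([586.38995485, -23.14980436]), np.float64(14.195269044158875), array([1.95547864, 1.68371749, 2.06984286, 1.81286461]))
```

View pics/b1b.png

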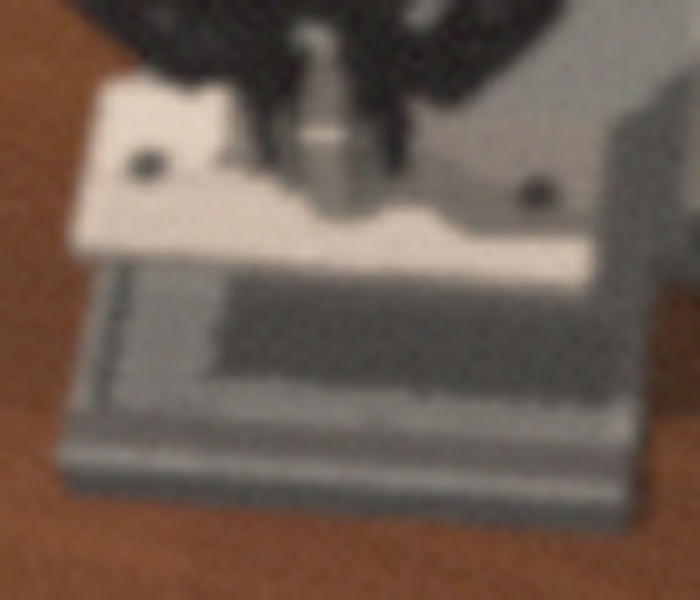

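The bar in hand is aligned with the tray, within about 2 mm of the TCP. I'll lower to about 5 mm above the floor and check.

Request:
{"api": "move_arm", "payload": {"deltas": [{"travel": [0, 0, -3], "turn": [0, 0, 0], "hand": 255}, {"travel": [0, 0, -5.5], "turn": [0, 0, 0], "hand": 255}, {"travel": [0, 0, -6.6], "turn": [0, 0, 0], "hand": 255}, {"travel": [0, 0, -6.6], "turn": [0, 0, 0], "hand": 255}]}}

```text
time: 4.47
ee_pos: [0.5886, -0.0273, 0.2021]
orientation: [-0.001, -0.116, 0.993, -0.0]
force: [-0.2, 0.5, -1.3]
finger_gap: 0.0109
```

```bash
python3 goal.py 54 0 90; python3 snap.py b2 scene,.57,-.025,.02
```

```text
goal [589.5 -24.7] travel cm [0.09 0.26] z 202.1 turn 0.007 tilt z [-1.6e-03 -4.0e-04 -1.0e+00] gap 0.0109 F [-0.2  0.5 -1.3] t 4.475
scene offset 193 170
4.525 [ 0.5891 -0.0271  0.203 ] [ 0.    -0.116  0.993 -0.   ] [ 0.6  0.1 -1.7] 0.0112 [ 0.22  0.47 -0.12  0.   -0.99 -1.56]
```

View pics/scene_b2.png

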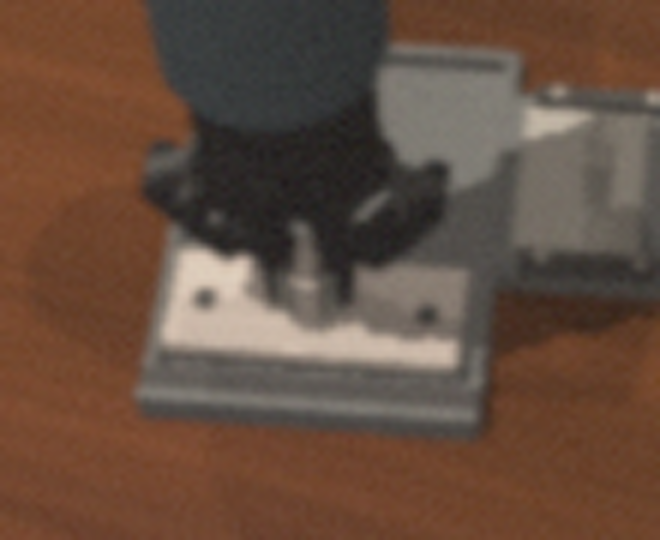

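The bar is just above the rim and sits slightly toward tray -y. I'll shift 2 mm to +y and lower to the floor.

Request:
{"api": "move_arm", "payload": {"deltas": [{"travel": [0, 0.25, 0], "turn": [0, 0, 0], "hand": 255}, {"travel": [0, 0.25, -0.5], "turn": [0, 0, 0], "hand": 255}, {"travel": [0, 0.25, -0.8], "turn": [0, 0, 0], "hand": 255}, {"travel": [0, 0.25, -1.0], "turn": [0, 0, 0], "hand": 255}, {"travel": [0, 0.25, -1.0], "turn": [0, 0, 0], "hand": 255}]}}

```text
time: 5.15
ee_pos: [0.589, -0.0241, 0.1927]
orientation: [-0.0, -0.116, 0.993, -0.0]
force: [-2.3, 0.4, 1.0]
finger_gap: 0.0111
```

```bash
python3 goal.py 54 0 90; python3 snap.py b3 scene,.57,-.025,.02
```

```text
goal [589.5 -24.7] travel cm [ 0.05 -0.06] z 192.7 turn 0.006 tilt z [-0.e+00 -1.e-04 -1.e+00] gap 0.0111 F [-2.3  0.4  1. ] t 5.15
scene offset 193 170
5.2 [ 0.589  -0.0242  0.1927] [ 0.    -0.116  0.993 -0.   ] [-1.7  1.6  1.5] 0.0109 [ 0.22  0.48 -0.13  0.   -0.96 -1.56]
```

View pics/scene_b3.png

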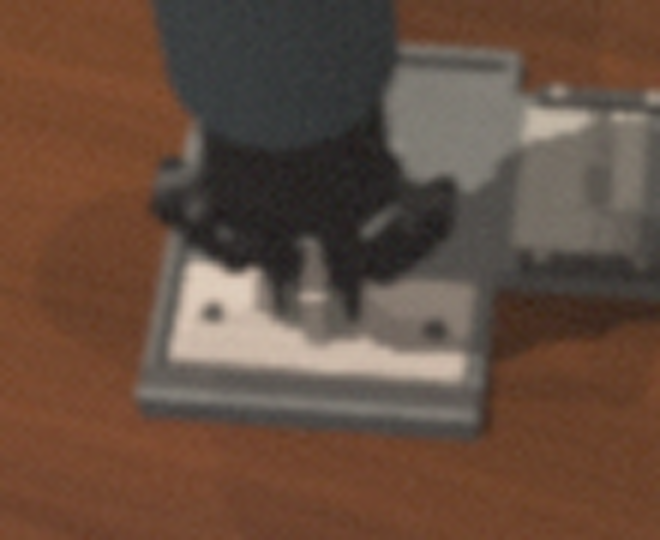

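The bar is on the floor, centred between the walls. Now slide it along tray +x, watching the force.

Request:
{"api": "move_arm", "payload": {"deltas": [{"travel": [0.4, 0.1, 0], "turn": [0, 0, 0], "hand": 255}, {"travel": [0.8, 0.2, 0], "turn": [0, 0, 0], "hand": 255}, {"travel": [1.2, 0.3, 0], "turn": [0, 0, 0], "hand": 255}, {"travel": [1.35, 0.33, 0], "turn": [0, 0, 0], "hand": 255}, {"travel": [1.35, 0.33, 0], "turn": [0, 0, 0], "hand": 255}]}}

```text
time: 5.82
ee_pos: [0.6028, -0.0209, 0.1927]
orientation: [0.0, -0.116, 0.993, -0.0]
force: [-2.1, 0.2, 3.8]
finger_gap: 0.0113
```

Request:
{"api": "move_arm", "payload": {"deltas": [{"travel": [0.1, 0.02, 0], "turn": [0, 0, 0], "hand": 255}, {"travel": [0.2, 0.05, 0], "turn": [0, 0, 0], "hand": 255}, {"travel": [0.2, 0.05, 0], "turn": [0, 0, 0], "hand": 255}]}}

```text
time: 6.2
ee_pos: [0.6045, -0.0205, 0.1927]
orientation: [-0.0, -0.116, 0.993, -0.0]
force: [-3.6, -1.0, 5.1]
finger_gap: 0.0112
```

```bash
python3 goal.py 70 0 90; python3 snap.py b4 scene,.57,-.025,.02
```

```text
goal [605.  -20.9] travel cm [ 0.05 -0.05] z 192.7 turn 0.006 tilt z [-0.e+00 -2.e-04 -1.e+00] gap 0.0112 F [-3.6 -1.   5.1] t 6.2
scene offset 193 170
6.25 [ 0.6045 -0.0205  0.1927] [ 0.    -0.116  0.993 -0.   ] [-3.5 -1.1  5.3] 0.0112 [ 0.22  0.5  -0.08  0.   -0.98 -1.56]
```

View pics/scene_b4.png

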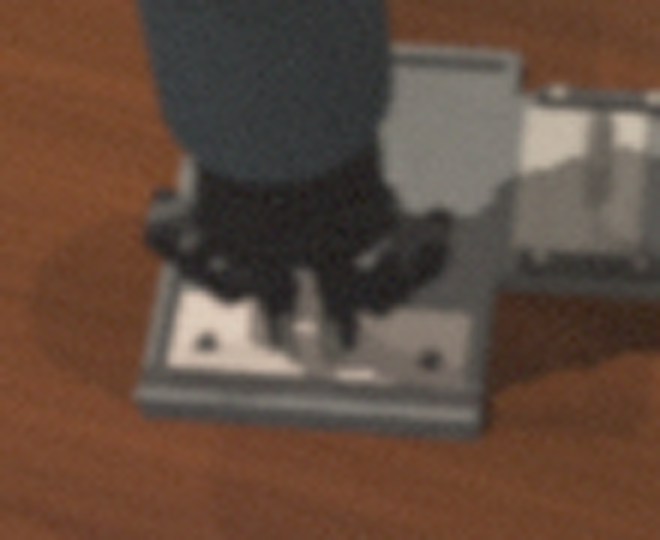

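Not yet at a stop; the force is only friction. I'll continue in 2 mm steps.

Request:
{"api": "move_arm", "payload": {"deltas": [{"travel": [0.1, 0.02, 0], "turn": [0, 0, 0], "hand": 255}, {"travel": [0.2, 0.05, 0], "turn": [0, 0, 0], "hand": 255}, {"travel": [0.2, 0.05, 0], "turn": [0, 0, 0], "hand": 255}]}}

```text
time: 6.62
ee_pos: [0.6065, -0.02, 0.1927]
orientation: [-0.0, -0.116, 0.993, -0.0]
force: [-2.3, -1.3, 4.6]
finger_gap: 0.0112
```

Request:
{"api": "move_arm", "payload": {"deltas": [{"travel": [0.1, 0.02, 0], "turn": [0, 0, 0], "hand": 255}, {"travel": [0.2, 0.05, 0], "turn": [0, 0, 0], "hand": 255}, {"travel": [0.2, 0.05, 0], "turn": [0, 0, 0], "hand": 255}]}}

```text
time: 7.0
ee_pos: [0.6072, -0.0198, 0.1928]
orientation: [-0.002, -0.116, 0.993, -0.0]
force: [-9.0, -1.4, 9.8]
finger_gap: 0.0116
```

The force has risen to 9 N with no further motion, so the bar is home. Release, lift and look.

Request:
{"api": "move_arm", "payload": {"deltas": [{"travel": [0.05, 0.01, 0], "turn": [0, 0, 0], "hand": 255}, {"travel": [0.05, 0.01, 0], "turn": [0, 0, 0], "hand": 255}, {"travel": [-0.1, 0, 0], "turn": [0, 0, 0], "hand": 150}, {"travel": [-0.1, 0, 0], "turn": [0, 0, 0], "hand": 150}, {"travel": [-0.1, 0, 0], "turn": [0, 0, 0], "hand": 150}]}}

```text
time: 7.62
ee_pos: [0.6078, -0.0192, 0.1923]
orientation: [0.0, -0.116, 0.993, 0.0]
force: [0.1, -0.1, 0.4]
finger_gap: 0.0353
```

Request:
{"api": "move_arm", "payload": {"deltas": [{"travel": [0, 0, 1.5], "turn": [0, 0, 0], "hand": 150}, {"travel": [0, 0, 4], "turn": [0, 0, 0], "hand": 150}, {"travel": [0, 0, 8], "turn": [0, 0, 0], "hand": 0}, {"travel": [0, -5, 9], "turn": [0, 0, 0.15], "hand": 0}, {"travel": [0, -10, 9], "turn": [0, 0, 0.3], "hand": 0}]}}

```text
time: 8.25
ee_pos: [0.6081, -0.12, 0.2855]
orientation: [0.002, -0.267, 0.964, -0.001]
force: [0.9, 0.9, -0.7]
finger_gap: 0.085
```

```bash
python3 snap.py b5 scene,.57,-.025,.02 top,.57,-.025,.02
```

```text
scene offset 193 170
top offset 263 169
8.35 [ 0.6073 -0.1233  0.284 ] [ 0.001 -0.263  0.965 -0.001] [-0.5  0.4  0.1] 0.0857 [ 0.05  0.45  0.08  0.   -1.2  -1.09]
```

View pics/scene_b5.png

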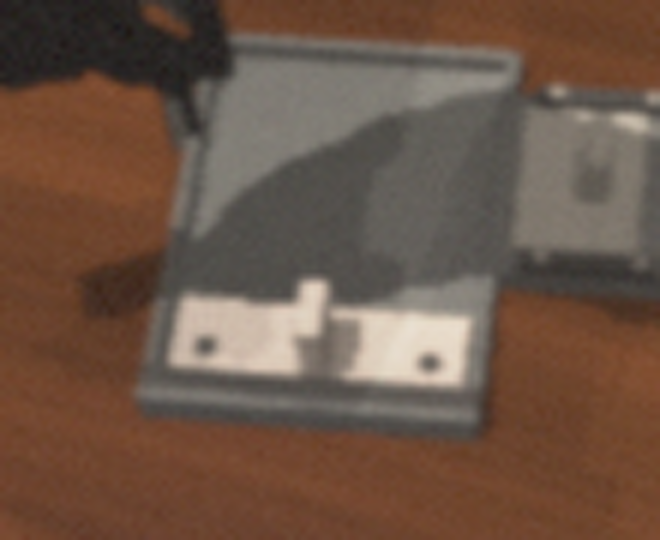

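View pics/top_b5.png

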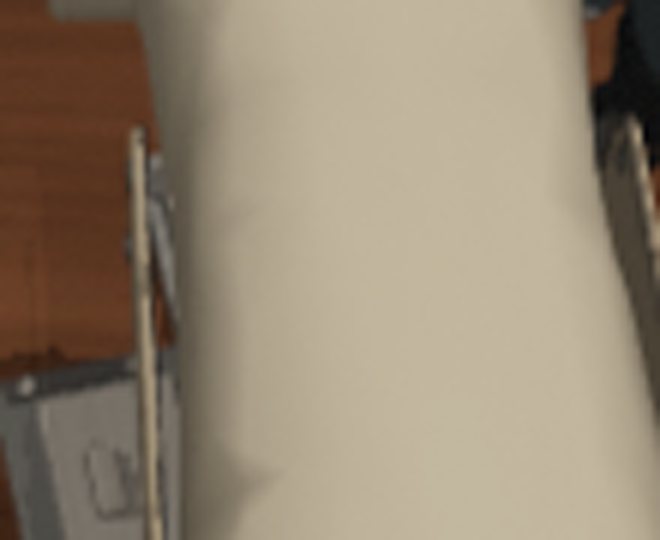

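```bash
python3 - <<'E'
from h import *
c=np.load("scene_b5.npz"); T=np.array([537,-37.5]);a=np.radians(13.7)
def tr(px,z):
    p=(np.array(px)+.5)/6-.5+[193,170]
    W=to_plane(c,p,z)[:,:2]*1000-T
    return np.c_[W[:,0]*np.cos(a)+W[:,1]*np.sin(a),-W[:,0]*np.sin(a)+W[:,1]*np.cos(a)].round(1)
print("plate back/side",tr([(178,293),(474,317),(168,370),(473,385)],.012))
print("lug top back",tr([(302,279),(329,282)],.052))
print("lip free edge/outer",tr([(150,375),(480,395),(140,400),(478,420)],.018))
print("tray -x rim outer",tr([(185,35),(520,52)],.014))
E
```

```text
plate back/side [[ 44.3 -65.3]
 [ 45.8  68.6]
 [ 84.4 -63.1]
 [ 80.8  71.7]]
lug top back [[57.4 -3.7]
 [57.9  8.1]]
lip free edge/outer [[ 91.1 -69.2]
 [ 89.   75.8]
 [103.9 -71.5]
 [101.5  76.2]]
tray -x rim outer [[ -99.2  -85.4]
 [-102.    75.3]]
```

The bar lies under the lip with its back edge at tray x about 45 and its lug at about 71, so it is home. Now the L.

```bash
cat > goalw.py <<'E'
import sys
from rig import *
from h import *
x,y,j=map(float,sys.argv[1:4])
s=sense();e=np.array(s["ee_pos"])*1000
r=rot(s["orientation"]);v=r.apply([0,1,0]);cur=np.degrees(np.arctan2(v[1],v[0]))
print("travel cm",((np.array([x,y])-e[:2])/10).round(2),"z",e[2].round(1),"jaw",cur.round(1),"turn",np.radians((j-cur+90)%180-90).round(3),"joints",np.round(s["joint_pos"],2),s["time"])
E
python3 goalw.py 604 -289 163.3
```

```text
travel cm [ -0.33 -16.57] z 284.0 jaw 120.5 turn 0.747 joints [ 0.05  0.45  0.08  0.   -1.2  -1.09] 8.35
```

Request:
{"api": "move_arm", "payload": {"deltas": [{"travel": [0, -4, 0], "turn": [0, 0, 0.18], "hand": 0}, {"travel": [0, -8, 0], "turn": [0, 0, 0.36], "hand": 0}, {"travel": [0, -12, 0], "turn": [0, 0, 0.54], "hand": 0}, {"travel": [-0.3, -15, 0], "turn": [0, 0, 0.72], "hand": 0}, {"travel": [-0.3, -16.5, -1], "turn": [0, 0, 0.75], "hand": 0}]}}

```text
time: 8.98
ee_pos: [0.6046, -0.286, 0.2742]
orientation: [0.001, -0.599, 0.801, -0.001]
force: [0.5, -0.3, 0.4]
finger_gap: 0.0856
```

```bash
python3 goalw.py 604 -289 163.3; python3 snap.py c1 scene,.604,-.289,.04
```

```text
travel cm [-0.06 -0.3 ] z 274.2 jaw 163.6 turn -0.004 joints [-0.21  0.55  0.22  0.   -1.24 -0.08] 8.975
scene offset 97 150
9.025 [ 0.604  -0.2867  0.2718] [-0.    -0.598  0.801  0.   ] [-0.9 -0.9 -1.9] 0.0853 [-0.21  0.55  0.22  0.   -1.24 -0.08]
```

View pics/scene_c1.png

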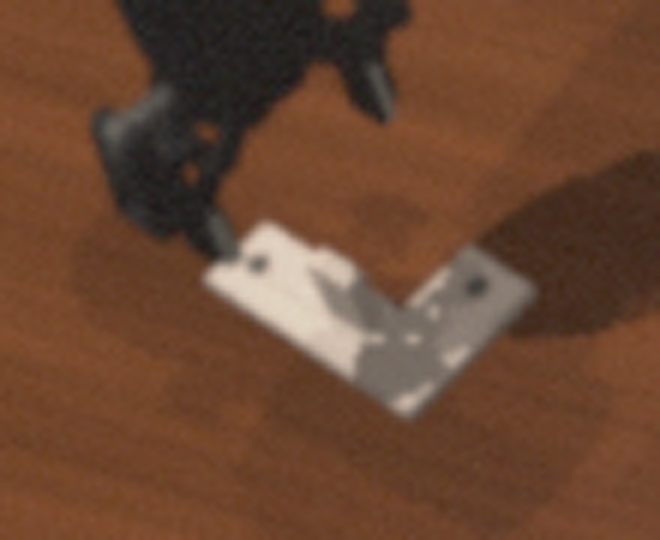

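The hand is over the L's lug at crop (335,265). Descend and grip.

Request:
{"api": "move_arm", "payload": {"deltas": [{"travel": [0, -0.25, -3], "turn": [0, 0, 0], "hand": 0}, {"travel": [0, -0.25, -6], "turn": [0, 0, 0], "hand": 0}, {"travel": [0, -0.25, -8.4], "turn": [0, 0, 0], "hand": 0}, {"travel": [0, -0.25, -8.4], "turn": [0, 0, 0], "hand": 0}]}}

```text
time: 9.52
ee_pos: [0.6041, -0.2861, 0.1871]
orientation: [-0.001, -0.598, 0.801, 0.002]
force: [-0.3, -0.1, -1.0]
finger_gap: 0.0858
```

```bash
python3 goalw.py 604 -289 163.3; python3 snap.py c2 scene,.604,-.289,.04
```

```text
travel cm [-0.01 -0.29] z 187.1 jaw 163.5 turn -0.003 joints [-0.21  0.62  0.11 -0.   -1.06 -0.08] 9.525
scene offset 97 150
9.575 [ 0.6047 -0.2865  0.1889] [-0.    -0.598  0.801  0.   ] [-0.1  0.1  0.7] 0.0853 [-0.21  0.62  0.11  0.   -1.06 -0.08]
```

View pics/scene_c2.png

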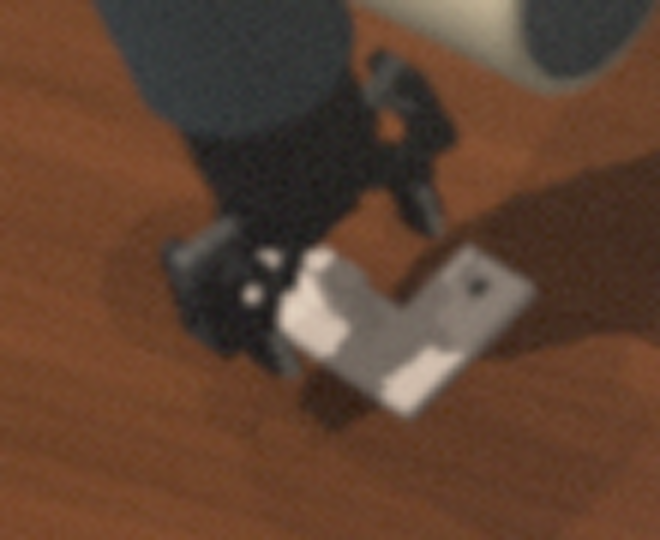

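Request:
{"api": "move_arm", "payload": {"deltas": [{"travel": [0, -0.25, 0], "turn": [0, 0, 0], "hand": 0}, {"travel": [0, -0.25, 0], "turn": [0, 0, 0], "hand": 255}, {"travel": [0, -0.25, 0], "turn": [0, 0, 0], "hand": 255}, {"travel": [0, -0.25, 0], "turn": [0, 0, 0], "hand": 255}, {"travel": [0, -0.25, 0], "turn": [0, 0, 0], "hand": 255}], "newtons": 60}}

```text
time: 10.2
ee_pos: [0.6044, -0.2894, 0.1886]
orientation: [-0.0, -0.598, 0.801, 0.0]
force: [-5.7, 0.8, 2.0]
finger_gap: 0.0124
```

Request:
{"api": "move_arm", "payload": {"deltas": [{"travel": [0, 0, 0], "turn": [0, 0, 0], "hand": 255}, {"travel": [0, 0, 0], "turn": [0, 0, 0], "hand": 255}]}}

```text
time: 10.45
ee_pos: [0.6046, -0.2893, 0.1887]
orientation: [0.0, -0.598, 0.801, -0.0]
force: [0.7, 1.6, 1.9]
finger_gap: 0.0109
```

```bash
python3 goal.py 14 10 0;python3 goalw.py 604 -289 163.3
```

```text
goal [548.2 -24.5] travel cm [-5.63 26.49] z 188.7 turn 0.527 tilt z [ 2.e-04 -1.e-04 -1.e+00] gap 0.0109 F [0.7 1.6 1.9] t 10.45
travel cm [-0.06  0.03] z 188.7 jaw 163.5 turn -0.004 joints [-0.21  0.62  0.11  0.   -1.06 -0.07] 10.45
```

Gripped. Lift, carry and turn +30°.

Request:
{"api": "move_arm", "payload": {"deltas": [{"travel": [0, 0, 3], "turn": [0, 0, 0], "hand": 255}, {"travel": [0, 0, 7], "turn": [0, 0, 0], "hand": 255}, {"travel": [0, 3, 9], "turn": [0, 0, 0.1], "hand": 255}, {"travel": [-1, 8, 9], "turn": [0, 0, 0.2], "hand": 255}, {"travel": [-2, 13, 9], "turn": [0, 0, 0.3], "hand": 255}]}}

```text
time: 11.08
ee_pos: [0.5838, -0.1581, 0.2777]
orientation: [0.0, 0.712, -0.702, -0.001]
force: [1.3, 1.8, -2.8]
finger_gap: 0.0113
```

```bash
python3 goal.py 14 10 0
```

```text
goal [548.2 -24.5] travel cm [-3.56 13.37] z 277.7 turn 0.225 tilt z [-1.2e-03  8.0e-04 -1.0e+00] gap 0.0113 F [ 1.3  1.8 -2.8] t 11.075
```

Request:
{"api": "move_arm", "payload": {"deltas": [{"travel": [-1.2, 4.5, 0], "turn": [0, 0, 0.08], "hand": 255}, {"travel": [-2.4, 9, 0], "turn": [0, 0, 0.16], "hand": 255}, {"travel": [-3.5, 13.4, 0], "turn": [0, 0, 0.225], "hand": 255}, {"travel": [-3.5, 13.4, 0], "turn": [0, 0, 0.225], "hand": 255}]}}

```text
time: 11.58
ee_pos: [0.5486, -0.0229, 0.278]
orientation: [0.0, 0.787, -0.617, -0.001]
force: [-0.1, 0.1, -3.5]
finger_gap: 0.0112
```

```bash
python3 goal.py 14 10 0; python3 snap.py c3 scene,.55,-.025,.06
```

```text
goal [548.2 -24.5] travel cm [-0.03 -0.16] z 278.0 turn -0.002 tilt z [-1.4e-03  7.0e-04 -1.0e+00] gap 0.0112 F [-0.1  0.1 -3.5] t 11.575
scene offset 194 156
11.625 [ 0.549  -0.0242  0.2781] [ 0.     0.786 -0.618 -0.   ] [-0.5 -1.3 -2.6] 0.011 [ 0.24  0.33 -0.12 -0.   -1.12 -0.  ]
```

View pics/scene_c3.png

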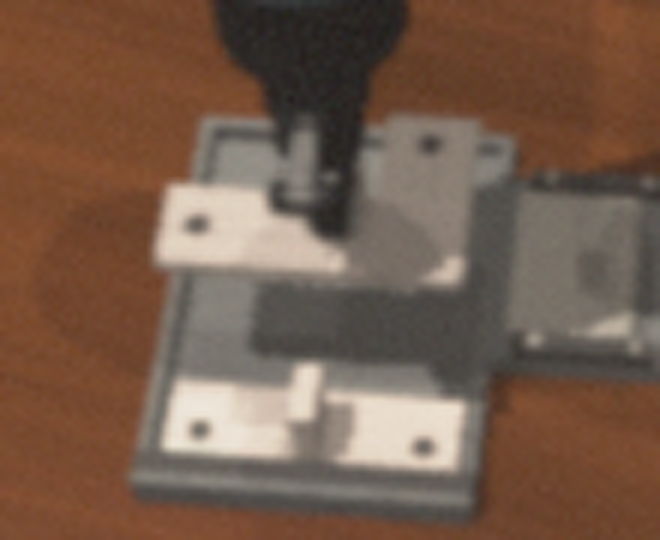

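The L is oriented right: strip toward the bar and foot on the keeper side pointing to -x. I'll measure its offset in the hand.

```bash
python3 - <<'E'
from h import *
c=np.load("scene_c3.npz")
p=(np.array([(155,262),(467,280),(482,122),(388,117),(168,184)])+.5)/6-.5+[194,156]
W=to_plane(c,p,.0974)[:,:2]*1000
m=MOD["ell"];print(fit([m[0],m[1],m[2],m[3],m[5]],W))
E
```

```text
(array([548.41137538, -21.48491363]), np.float64(104.12192583281427), array([0.474249  , 2.16285702, 0.81400722, 1.14424182, 1.69011938]))
```

In hand the L is within about 1 mm of where I intended. Lower to just above the rim and check.

Request:
{"api": "move_arm", "payload": {"deltas": [{"travel": [0, -0.1, -3], "turn": [0, 0, 0], "hand": 255}, {"travel": [0, -0.1, -6], "turn": [0, 0, 0], "hand": 255}, {"travel": [0, -0.1, -7.2], "turn": [0, 0, 0], "hand": 255}, {"travel": [0, -0.1, -7.2], "turn": [0, 0, 0], "hand": 255}]}}

```text
time: 12.12
ee_pos: [0.5495, -0.027, 0.2059]
orientation: [0.001, 0.785, -0.619, -0.0]
force: [0.7, 0.2, -2.9]
finger_gap: 0.0113
```

```bash
python3 goal.py 14 10 0; python3 snap.py c4 scene,.55,-.025,.02
```

```text
goal [548.2 -24.5] travel cm [-0.13  0.26] z 205.9 turn 0.003 tilt z [-1.8e-03 -7.0e-04 -1.0e+00] gap 0.0113 F [ 0.7  0.2 -2.9] t 12.125
scene offset 195 164
12.175 [ 0.55   -0.0268  0.207 ] [ 0.     0.786 -0.619  0.   ] [-0.6 -0.7 -2.1] 0.0111 [ 0.24  0.4  -0.22  0.   -0.95  0.  ]
```

View pics/scene_c4.png

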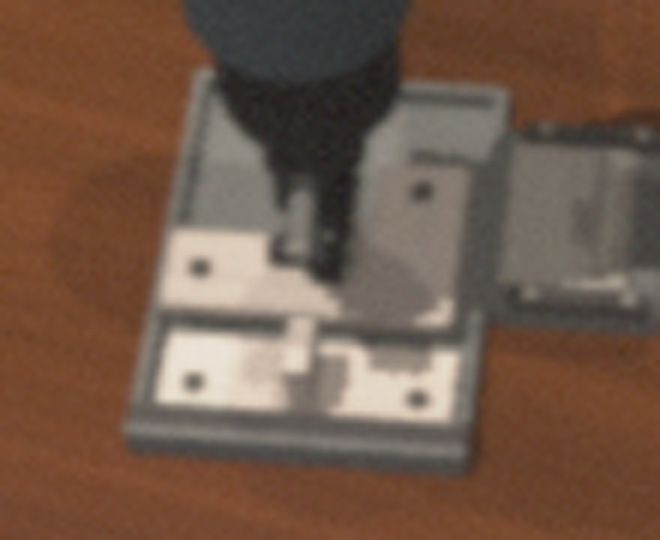

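```bash
cat > trp.py <<'E'
from h import *
def trp(tag,off,px,z,cam="scene"):
    c=np.load(f"{cam}_{tag}.npz"); T=np.array([537,-37.5]);a=np.radians(13.7)
    p=(np.array(px)+.5)/6-.5+off
    W=to_plane(c,p,z)[:,:2]*1000-T
    return np.c_[W[:,0]*np.cos(a)+W[:,1]*np.sin(a),-W[:,0]*np.sin(a)+W[:,1]*np.cos(a)].round(1)
E
python3 - <<'E'
from trp import *
print(trp("c4",[195,164],[(158,303),(460,325),(473,168),(388,160),(170,230)],.0263))
print("bar",trp("c4",[195,164],[(152,402),(462,418),(165,325),(468,345)],.012))
E
```

```text
[[ 39.8 -67.8]
 [ 40.2  67.5]
 [-45.3  64.7]
 [-46.6  25.1]
 [  0.4 -68.9]]
bar [[ 82.6 -65.2]
 [ 79.2  72. ]
 [ 42.2 -66.1]
 [ 41.4  70.8]]
```

Request:
{"api": "move_arm", "payload": {"deltas": [{"travel": [-0.2, 0.25, 0], "turn": [0, 0, 0], "hand": 255}, {"travel": [-0.2, 0.25, -0.5], "turn": [0, 0, 0], "hand": 255}, {"travel": [-0.2, 0.25, -1.0], "turn": [0, 0, 0], "hand": 255}, {"travel": [-0.2, 0.25, -1.3], "turn": [0, 0, 0], "hand": 255}, {"travel": [-0.2, 0.25, -1.4], "turn": [0, 0, 0], "hand": 255}]}}

```text
time: 12.8
ee_pos: [0.5474, -0.0239, 0.1926]
orientation: [0.0, 0.786, -0.618, -0.0]
force: [-3.2, 1.2, 5.7]
finger_gap: 0.0115
```

```bash
python3 goal.py 14 10 0; python3 snap.py c5 scene,.55,-.025,.02
```

```text
goal [548.2 -24.5] travel cm [ 0.08 -0.06] z 192.6 turn 0.002 tilt z [-6.e-04 -3.e-04 -1.e+00] gap 0.0115 F [-3.2  1.2  5.7] t 12.8
scene offset 195 164
12.85 [ 0.5475 -0.0239  0.1926] [ 0.     0.786 -0.618 -0.   ] [-1.9  0.7 -0.4] 0.0109 [ 0.24  0.41 -0.24  0.   -0.92 -0.  ]
```

View pics/scene_c5.png

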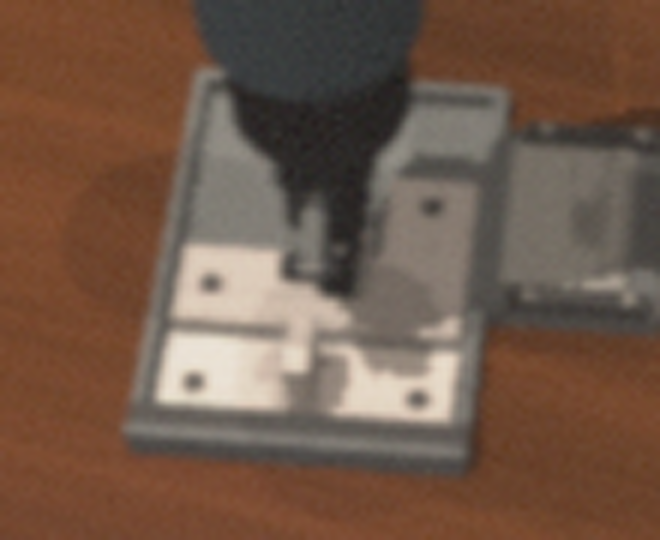

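The L is down inside the walls with a thin gap to the bar. Release, lift, and head for the step plate.

Request:
{"api": "move_arm", "payload": {"deltas": [{"travel": [0, 0, 0], "turn": [0, 0, 0], "hand": 170}, {"travel": [0, 0, 0], "turn": [0, 0, 0], "hand": 170}, {"travel": [0, 0, 1], "turn": [0, 0, 0], "hand": 170}, {"travel": [0, 0, 4], "turn": [0, 0, 0], "hand": 170}, {"travel": [0, 0, 9], "turn": [0, 0, 0], "hand": 170}]}}

```text
time: 13.48
ee_pos: [0.547, -0.024, 0.2828]
orientation: [0.001, 0.786, -0.619, -0.001]
force: [1.0, 0.6, 0.8]
finger_gap: 0.0286
```

```bash
python3 goalw.py 536 331 82.7; python3 snap.py c6 scene,.55,-.025,.02
```

```text
travel cm [-1.1 35.5] z 282.8 jaw -166.4 turn 1.206 joints [ 0.24  0.32 -0.12 -0.   -1.13 -0.01] 13.475
scene offset 195 164
13.525 [ 0.5493 -0.0241  0.2916] [-0.003  0.786 -0.618  0.005] [ 1.9 -0.5  8. ] 0.0284 [ 0.24  0.31 -0.11  0.   -1.14 -0.  ]
```

View pics/scene_c6.png

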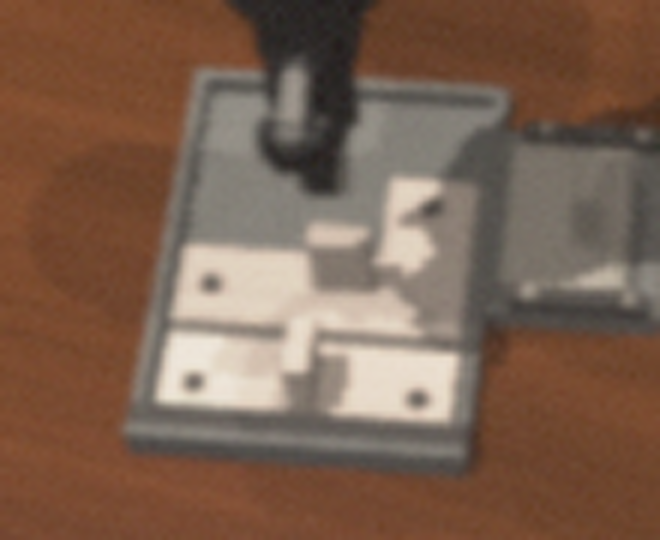

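The L lies flat in the tray. Going to the step plate.

Request:
{"api": "move_arm", "payload": {"deltas": [{"travel": [0, 4.5, 0], "turn": [0, 0, 0.17], "hand": 100}, {"travel": [0, 9, 0], "turn": [0, 0, 0.34], "hand": 0}, {"travel": [-0.3, 13.5, 0], "turn": [0, 0, 0.51], "hand": 0}, {"travel": [-0.6, 18, 0], "turn": [0, 0, 0.68], "hand": 0}, {"travel": [-0.8, 22, 0], "turn": [0, 0, 0.85], "hand": 0}]}}

```text
time: 14.15
ee_pos: [0.5394, 0.1978, 0.2834]
orientation: [-0.0, 0.972, -0.237, 0.001]
force: [0.5, -0.8, 0.1]
finger_gap: 0.0858
```

```bash
python3 goalw.py 536 331 82.7
```

```text
travel cm [-0.34 13.32] z 283.4 jaw -117.4 turn 0.35 joints [ 0.62  0.37 -0.05  0.   -1.15  0.47] 14.15
```

Request:
{"api": "move_arm", "payload": {"deltas": [{"travel": [-0.1, 4.5, 0], "turn": [0, 0, 0.14], "hand": 0}, {"travel": [-0.2, 9, 0], "turn": [0, 0, 0.27], "hand": 0}, {"travel": [-0.3, 13.2, 0], "turn": [0, 0, 0.35], "hand": 0}, {"travel": [-0.3, 13.3, -2], "turn": [0, 0, 0.35], "hand": 0}, {"travel": [-0.3, 13.3, -2], "turn": [0, 0, 0.35], "hand": 0}]}}

```text
time: 14.78
ee_pos: [0.536, 0.3292, 0.2614]
orientation: [0.001, 0.998, -0.067, -0.001]
force: [0.2, 0.5, 0.7]
finger_gap: 0.0857
```

```bash
python3 goalw.py 536 331 82.7; python3 snap.py d1 scene,.536,.331,.04
```

```text
travel cm [0.   0.18] z 261.4 jaw -97.6 turn 0.006 joints [ 0.8   0.48  0.08 -0.   -1.17  0.64] 14.775
scene offset 328 193
14.825 [0.5365 0.329  0.2626] [ 0.     0.998 -0.067 -0.   ] [-0.4  0.4  0.4] 0.0851 [ 0.8   0.48  0.08  0.   -1.17  0.64]
```

View pics/scene_d1.png

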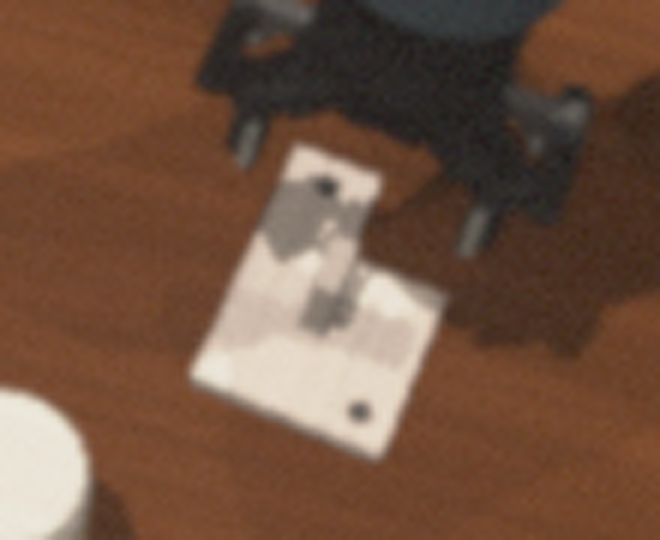

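The hand is centred over the step's lug at crop (335,265). Descend and grip.

Request:
{"api": "move_arm", "payload": {"deltas": [{"travel": [0, 0.15, -3], "turn": [0, 0, 0], "hand": 0}, {"travel": [0, 0.15, -6], "turn": [0, 0, 0], "hand": 0}, {"travel": [0, 0.15, -7.4], "turn": [0, 0, 0], "hand": 0}, {"travel": [0, 0.15, -7.4], "turn": [0, 0, 0], "hand": 0}]}}

```text
time: 15.32
ee_pos: [0.5367, 0.3302, 0.1886]
orientation: [0.0, 0.998, -0.067, -0.0]
force: [-0.4, 0.1, 0.5]
finger_gap: 0.0852
```

Request:
{"api": "move_arm", "payload": {"deltas": [{"travel": [0, 0, 0], "turn": [0, 0, 0], "hand": 255}, {"travel": [0, 0, 0], "turn": [0, 0, 0], "hand": 255}, {"travel": [0, 0, 0], "turn": [0, 0, 0], "hand": 255}, {"travel": [0, 0, 0], "turn": [0, 0, 0], "hand": 255}, {"travel": [0, 0, 0], "turn": [0, 0, 0], "hand": 255}]}}

```text
time: 15.95
ee_pos: [0.5366, 0.3307, 0.1889]
orientation: [-0.0, 0.998, -0.067, 0.0]
force: [-0.4, 0.4, 2.5]
finger_gap: 0.0114
```

```bash
python3 goalw.py 536 331 82.7; python3 goal.py -54 -10 0
```

```text
travel cm [-0.06  0.03] z 188.9 jaw -97.7 turn 0.006 joints [ 0.8   0.55 -0.01  0.   -1.01  0.64] 15.95
goal [486.9 -60. ] travel cm [ -4.97 -39.07] z 188.9 turn -1.198 tilt z [ 6.e-04  4.e-04 -1.e+00] gap 0.0114 F [-0.4  0.4  2.5] t 15.95
```

Gripped. Lift and carry, turning -69°.

Request:
{"api": "move_arm", "payload": {"deltas": [{"travel": [0, 0, 4], "turn": [0, 0, 0], "hand": 255}, {"travel": [0, 0, 9], "turn": [0, 0, -0.1], "hand": 255}, {"travel": [-0.5, -4, 10], "turn": [0, 0, -0.25], "hand": 255}, {"travel": [-1, -8.5, 10], "turn": [0, 0, -0.4], "hand": 255}, {"travel": [-1.5, -13, 10], "turn": [0, 0, -0.55], "hand": 255}]}}

```text
time: 16.58
ee_pos: [0.5209, 0.1993, 0.288]
orientation: [0.0, 0.941, -0.337, -0.0]
force: [0.5, -0.9, -2.1]
finger_gap: 0.0109
```

```bash
 python3 goal.py -54 -10 0
```

```text
goal [486.9 -60. ] travel cm [ -3.4  -25.93] z 288.0 turn -0.643 tilt z [-1.1e-03 -2.0e-04 -1.0e+00] gap 0.0109 F [ 0.5 -0.9 -2.1] t 16.575
```

Request:
{"api": "move_arm", "payload": {"deltas": [{"travel": [-0.7, -4.5, 0], "turn": [0, 0, -0.13], "hand": 255}, {"travel": [-1.3, -9, 0], "turn": [0, 0, -0.26], "hand": 255}, {"travel": [-2, -13.5, 0], "turn": [0, 0, -0.39], "hand": 255}, {"travel": [-2.6, -18, 0], "turn": [0, 0, -0.52], "hand": 255}, {"travel": [-3.2, -22, 0], "turn": [0, 0, -0.64], "hand": 255}]}}

```text
time: 17.2
ee_pos: [0.4887, -0.0209, 0.288]
orientation: [0.0, 0.787, -0.616, -0.0]
force: [0.9, -0.1, -1.9]
finger_gap: 0.0109
```

Request:
{"api": "move_arm", "payload": {"deltas": [{"travel": [-0.1, -2, 0], "turn": [0, 0, 0], "hand": 255}, {"travel": [-0.2, -3.8, 0], "turn": [0, 0, 0], "hand": 255}, {"travel": [-0.2, -3.8, 0], "turn": [0, 0, 0], "hand": 255}]}}

```text
time: 17.58
ee_pos: [0.4873, -0.0582, 0.2882]
orientation: [0.0, 0.788, -0.615, -0.0]
force: [0.3, 0.1, -2.0]
finger_gap: 0.0114
```

```bash
 python3 goal.py -54 -10 0; python3 snap.py d2 scene,.51,-.04,.06
```

```text
goal [486.9 -60. ] travel cm [-0.04 -0.18] z 288.2 turn -0.007 tilt z [-8.e-04 -0.e+00 -1.e+00] gap 0.0114 F [ 0.3  0.1 -2. ] t 17.575
scene offset 194 143
17.625 [ 0.4874 -0.0576  0.2882] [ 0.     0.789 -0.615 -0.   ] [-0.1 -0.  -2.3] 0.0112 [ 0.2   0.21 -0.26 -0.   -1.1   0.04]
```

View pics/scene_d2.png

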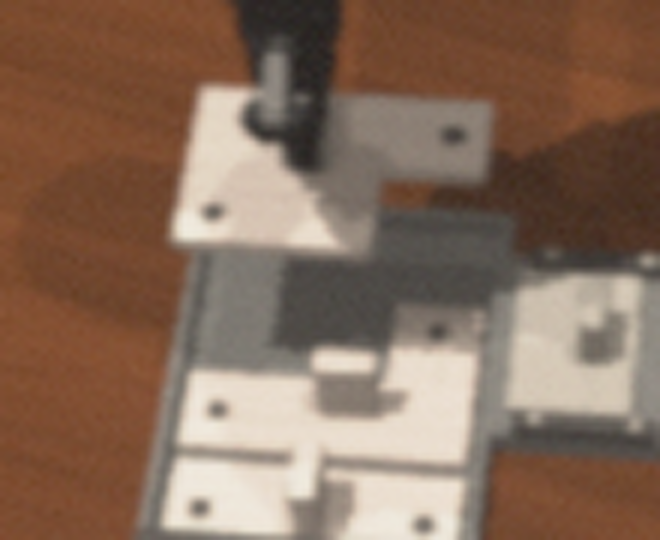

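Orientation is right: the missing corner faces the L's foot. Measure both.

```bash
python3 - <<'E'
from trp import *
o=[194,143]
c=np.load("scene_d2.npz")
px=[(492,101),(198,86),(172,236),(374,247),(381,177),(487,178)]
W=to_plane(c,(np.array(px)+.5)/6-.5+o,.1073)[:,:2]*1000
t,th,r=fit(MOD["step"],W);print("step world",t,th,r)
L=trp("d2",o,[(175,447),(470,463),(480,310),(398,305),(186,370)],.012)
m=MOD["ell"];print("L tray",fit([m[0],m[1],m[2],m[3],m[5]],L),L.tolist())
E
```

```text
step world [487.18616155 -56.26441698] -76.0579116910934 [1.83634356 2.47134831 1.68233362 2.97793095 4.6261817  2.15112125]
L tray (array([13.52742307, 10.87540832]), np.float64(90.59209601672191), array([1.01622481, 2.53138719, 0.91235115, 1.12827678, 2.44150319])) [[40.0, -64.6], [37.4, 68.6], [-46.4, 64.6], [-46.2, 26.3], [-1.9, -66.4]]
```

The L is at tray (13.5, ~10) and the step sits true in the hand. Lower to just above the rim.

Request:
{"api": "move_arm", "payload": {"deltas": [{"travel": [0, -0.2, -3], "turn": [0, 0, 0], "hand": 255}, {"travel": [0, -0.2, -6], "turn": [0, 0, 0], "hand": 255}, {"travel": [0, -0.2, -8.2], "turn": [0, 0, 0], "hand": 255}, {"travel": [0, -0.2, -8.2], "turn": [0, 0, 0], "hand": 255}]}}

```text
time: 18.12
ee_pos: [0.4869, -0.0588, 0.205]
orientation: [0.001, 0.789, -0.614, -0.001]
force: [-0.4, 0.0, -2.9]
finger_gap: 0.0111
```

```bash
 python3 goal.py -54 -10 0; python3 snap.py d3 scene,.52,-.04,.02
```

```text
goal [486.9 -60. ] travel cm [ 0.   -0.12] z 205.0 turn -0.009 tilt z [-4.1e-03 -4.0e-04 -1.0e+00] gap 0.0111 F [-0.4  0.  -2.9] t 18.125
scene offset 194 154
18.175 [ 0.4876 -0.0589  0.2063] [ 0.001  0.789 -0.614 -0.   ] [ 0.4  0.  -2.8] 0.0116 [ 0.2   0.3  -0.38  0.   -0.9   0.05]
```

View pics/scene_d3.png

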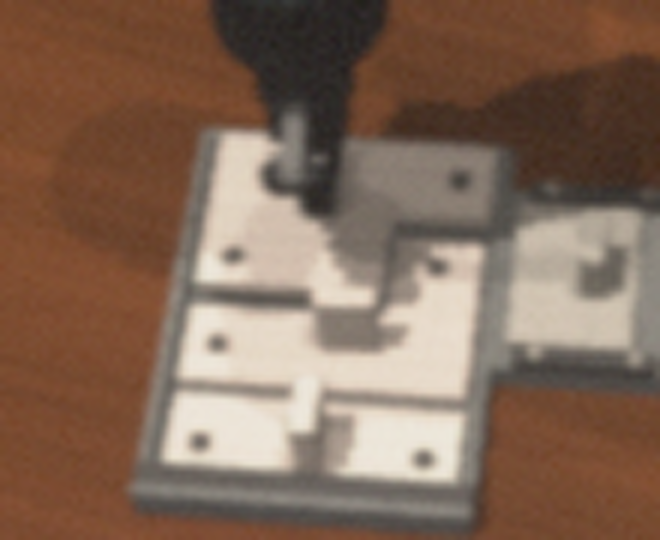

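```bash
python3 - <<'E'
from trp import *
o=[194,154]
S=trp("d3",o,[(502,148),(208,132),(192,287),(388,297),(396,224),(494,230)],.0254)
print(S.tolist(),fit(MOD["step"],S))
print("rim outer -x",trp("d3",o,[(200,126),(514,145)],.014).tolist())
E
```

```text
[[-92.9, 70.7], [-91.1, -68.8], [-2.5, -62.1], [-4.3, 27.4], [-45.1, 26.2], [-45.4, 71.6]] (array([-50.37469246,  -5.87093659]), np.float64(-89.3980217027537), array([4.22862529, 8.22609619, 1.75167907, 2.84443171, 4.13485466,
       4.49231692]))
rim outer -x [[-103.0, -75.9], [-103.8, 75.1]]
```

Tidy by about 2 mm toward -x and -y, then lower slowly.

Request:
{"api": "move_arm", "payload": {"deltas": [{"travel": [-0.15, -0.25, 0], "turn": [0, 0, -0.01], "hand": 255}, {"travel": [-0.15, -0.25, 0], "turn": [0, 0, -0.01], "hand": 255}, {"travel": [-0.15, -0.25, -0.4], "turn": [0, 0, -0.01], "hand": 255}, {"travel": [-0.15, -0.25, -0.7], "turn": [0, 0, -0.01], "hand": 255}, {"travel": [-0.15, -0.25, -0.7], "turn": [0, 0, -0.01], "hand": 255}]}}

```text
time: 18.8
ee_pos: [0.4858, -0.0619, 0.1992]
orientation: [0.0, 0.786, -0.619, -0.0]
force: [-0.2, -0.8, -2.5]
finger_gap: 0.0116
```

```bash
 python3 goal.py -54 -10 0; python3 snap.py d4 scene,.52,-.04,.02
```

```text
goal [486.9 -60. ] travel cm [0.11 0.19] z 199.2 turn 0.002 tilt z [-8.e-04 -1.e-04 -1.e+00] gap 0.0116 F [-0.2 -0.8 -2.5] t 18.8
scene offset 194 154
18.85 [ 0.486  -0.0619  0.1993] [ 0.     0.786 -0.619 -0.   ] [-0.2 -0.1 -1.9] 0.011 [ 0.19  0.31 -0.39  0.   -0.88  0.04]
```

View pics/scene_d4.png

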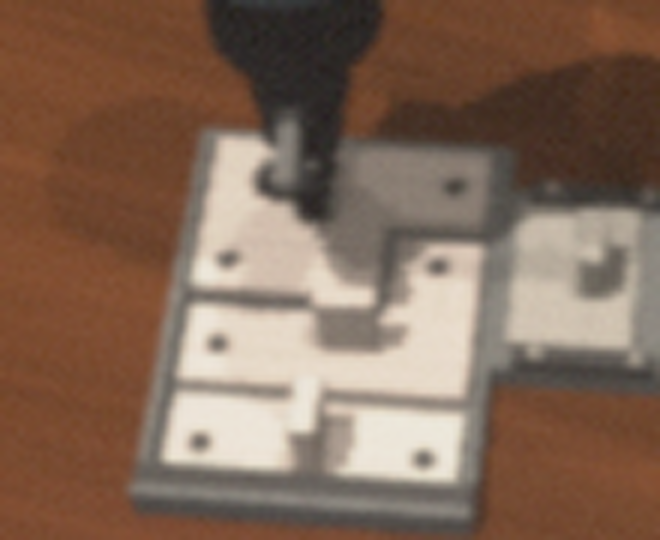

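No contact force and already below the rim, so it is fitting. Lower the rest, easing 1 mm back toward +y.

Request:
{"api": "move_arm", "payload": {"deltas": [{"travel": [0, 0.1, -0.2], "turn": [0, 0, 0], "hand": 255}, {"travel": [0, 0.1, -0.4], "turn": [0, 0, 0], "hand": 255}, {"travel": [0, 0.1, -0.6], "turn": [0, 0, 0], "hand": 255}, {"travel": [0, 0.1, -0.7], "turn": [0, 0, 0], "hand": 255}, {"travel": [0, 0.1, -0.7], "turn": [0, 0, 0], "hand": 255}]}}

```text
time: 19.48
ee_pos: [0.4859, -0.0609, 0.1929]
orientation: [0.0, 0.786, -0.618, 0.0]
force: [-2.8, 1.1, 4.1]
finger_gap: 0.0115
```

```bash
 python3 goal.py -54 -10 0
```

```text
goal [486.9 -60. ] travel cm [0.1  0.09] z 192.9 turn 0.002 tilt z [ 0.e+00 -1.e-04 -1.e+00] gap 0.0115 F [-2.8  1.1  4.1] t 19.475
```

Floor contact at the expected height. Release and lift.

Request:
{"api": "move_arm", "payload": {"deltas": [{"travel": [0, 0, 0], "turn": [0, 0, 0], "hand": 170}, {"travel": [0, 0, 0], "turn": [0, 0, 0], "hand": 170}, {"travel": [0, 0, 1], "turn": [0, 0, 0], "hand": 170}, {"travel": [0, 0, 5], "turn": [0, 0, 0], "hand": 170}, {"travel": [-3, 3, 10], "turn": [0, 0, 0.1], "hand": 100}]}}

```text
time: 20.1
ee_pos: [0.4581, -0.0327, 0.2914]
orientation: [0.0, 0.816, -0.579, 0.0]
force: [0.8, 1.8, 1.1]
finger_gap: 0.0455
```

Request:
{"api": "move_arm", "payload": {"deltas": [{"travel": [-4, 2, 2], "turn": [0, 0, 0.18], "hand": 100}, {"travel": [-8, 4, 2], "turn": [0, 0, 0.36], "hand": 100}, {"travel": [-10, 6, 2], "turn": [0, 0, 0.54], "hand": 100}, {"travel": [-10, 10, 2], "turn": [0, 0, 0.72], "hand": 100}]}}

```text
time: 20.6
ee_pos: [0.3561, 0.0676, 0.3112]
orientation: [-0.001, 0.968, -0.252, 0.001]
force: [2.3, -0.1, 0.2]
finger_gap: 0.052
```

```bash
 python3 goal.py -27.5 118 90; python3 snap.py e1 scene,.52,-.02,.02 top,.52,-.02,.02
```

```text
goal [482.3  70.6] travel cm [12.63  0.3 ] z 311.2 turn 0.748 tilt z [ 0.002   0.0013 -1.    ] gap 0.052 F [ 2.3 -0.1  0.2] t 20.6
scene offset 201 156
top offset 261 189
20.7 [0.3573 0.0698 0.3113] [-0.001  0.968 -0.251  0.001] [ 0.6 -1.   0.2] 0.0519 [ 0.63 -0.07 -0.5   0.   -1.14  0.43]
```

View pics/scene_e1.png

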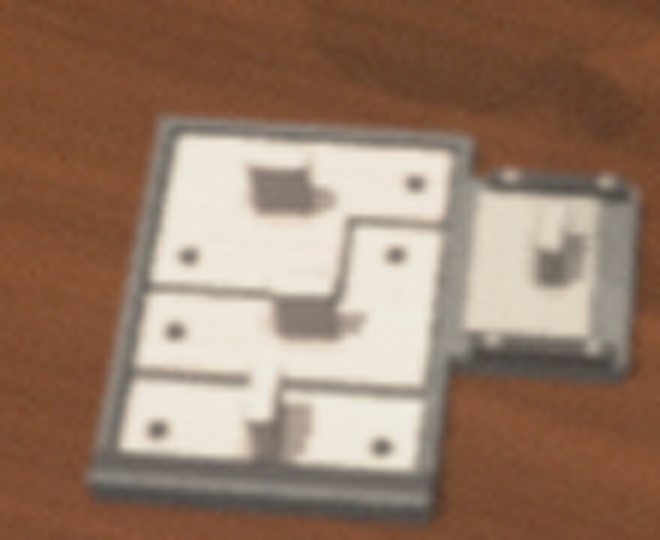

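View pics/top_e1.png

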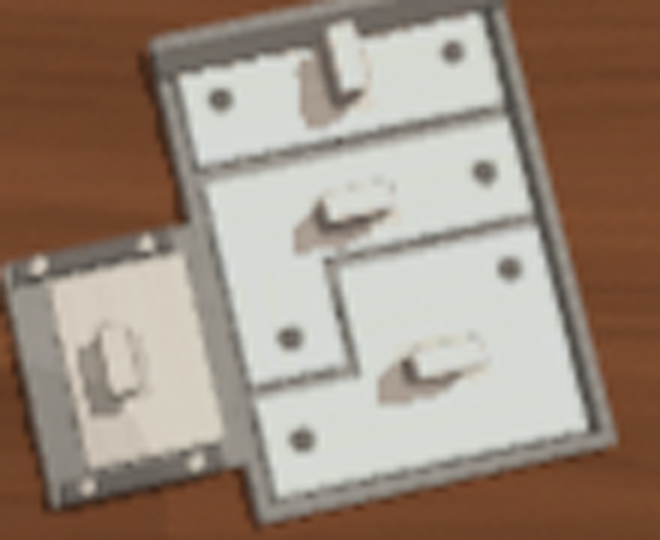

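All three plates lie flat and interlocked: bar under the lip at the top, L in the middle, step at the bottom. I'll check the bar's home position and locate the keeper tab.

```bash
python3 - <<'E'
from trp import *
print("bar back edge top",trp("e1",[261,189],[(203,168),(503,110)],.012,"top").tolist())
print("lip free edge",trp("e1",[261,189],[(170,75),(495,8)],.018,"top").tolist())
print("-x rim outer",trp("e1",[261,189],[(262,523),(616,438)],.014,"top").tolist())
print("bar back scene",trp("e1",[201,156],[(135,381),(425,396)],.012).tolist(), "lip",trp("e1",[201,156],[(105,462),(432,480)],.018).tolist(),"rim",trp("e1",[201,156],[(160,115),(474,135)],.014).tolist())
print("tab top: top",trp("e1",[261,189],[(103,325),(130,320),(113,397),(140,392)],.052,"top").mean(0)," scene", trp("e1",[201,156],[(553,205)],.052).tolist())
print("blade inner edge top",trp("e1",[261,189],[(183,255),(222,437)],.0195,"top").tolist())
print("blade scene",trp("e1",[201,156],[(476,190),(463,330)],.0195).tolist())
E
```

```text
bar back edge top [[45.2, 64.0], [42.1, -64.2]]
lip free edge [[85.5, 69.2], [84.2, -70.4]]
-x rim outer [[-102.1, 73.6], [-99.9, -75.1]]
bar back scene [[46.2, -62.7], [43.3, 67.9]] lip [[92.5, -67.7], [89.5, 75.9]] rim [[-102.5, -74.8], [-102.7, 76.2]]
tab top: top [-27.95 116.  ]  scene [[-37.2, 118.5]]
blade inner edge top [[10.5, 80.8], [-65.1, 82.0]]
blade scene [[-66.5, 80.6], [11.7, 82.0]]
```

The bar's back edge is at about x 44 in both views, which puts its lug at 69, the stated home. The tab is at tray y ≈118. Move over it with the jaws along tray y.

Request:
{"api": "move_arm", "payload": {"deltas": [{"travel": [2.5, 0, 0], "turn": [0, 0, 0.18], "hand": 90}, {"travel": [5, 0, 0], "turn": [0, 0, 0.36], "hand": 90}, {"travel": [8, 0, 0], "turn": [0, 0, 0.54], "hand": 90}, {"travel": [11, 0.1, 0], "turn": [0, 0, 0.7], "hand": 90}, {"travel": [12.6, 0.1, -3], "turn": [0, 0, 0.75], "hand": 90}]}}

```text
time: 21.32
ee_pos: [0.4858, 0.0686, 0.282]
orientation: [-0.0, 0.993, 0.119, 0.003]
force: [-0.9, 0.7, -0.2]
finger_gap: 0.0555
```

```bash
 python3 goal.py -27.5 118 90
```

```text
goal [482.3  70.6] travel cm [-0.35  0.2 ] z 282.0 turn 0.001 tilt z [ 0.0056  0.0015 -1.    ] gap 0.0555 F [-0.9  0.7 -0.2] t 21.325
```

Request:
{"api": "move_arm", "payload": {"deltas": [{"travel": [-0.25, 0.1, -2], "turn": [0, 0, 0], "hand": 90}, {"travel": [-0.25, 0.1, -4], "turn": [0, 0, 0], "hand": 90}, {"travel": [-0.25, 0.1, -4], "turn": [0, 0, 0], "hand": 90}]}}

```text
time: 21.7
ee_pos: [0.4805, 0.0691, 0.2393]
orientation: [0.0, 0.993, 0.117, -0.001]
force: [-0.0, -0.2, 0.6]
finger_gap: 0.0554
```

```bash
 python3 goal.py -27.5 118 90; python3 snap.py f1 scene,.482,.07,.05
```

```text
goal [482.3  70.6] travel cm [0.18 0.15] z 239.3 turn 0.004 tilt z [-0.0028 -0.0013 -1.    ] gap 0.0554 F [-0.  -0.2  0.6] t 21.7
scene offset 237 147
21.75 [0.481  0.0693 0.2404] [ 0.     0.993  0.117 -0.   ] [0.5 0.7 0.6] 0.0552 [ 0.47  0.25 -0.34  0.   -0.98  1.34]
```

View pics/scene_f1.png

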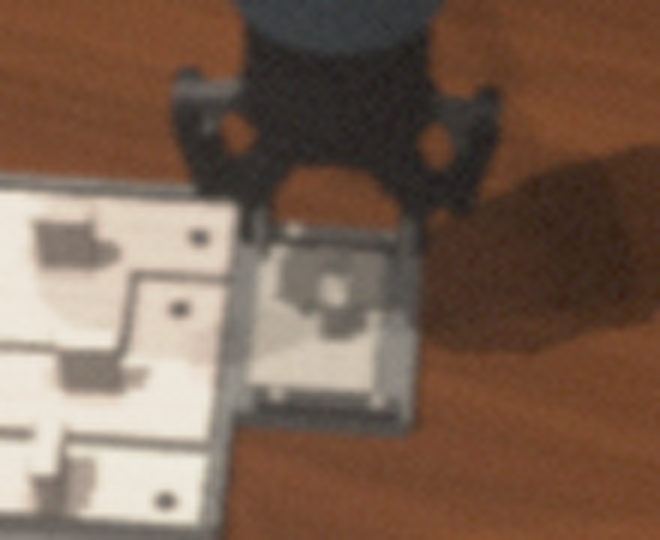

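The tab at crop (332,290) lies between the open fingers. Descend and grip lightly.

Request:
{"api": "move_arm", "payload": {"deltas": [{"travel": [0.1, 0.1, -2], "turn": [0, 0, 0], "hand": 90}, {"travel": [0.1, 0.1, -4], "turn": [0, 0, 0], "hand": 90}, {"travel": [0.1, 0.1, -4.2], "turn": [0, 0, 0], "hand": 90}, {"travel": [0.1, 0.1, -4.2], "turn": [0, 0, 0], "hand": 90}], "newtons": 25}}

```text
time: 22.25
ee_pos: [0.4825, 0.0708, 0.1994]
orientation: [-0.0, 0.993, 0.118, 0.001]
force: [0.7, 0.2, 0.3]
finger_gap: 0.0555
```

Request:
{"api": "move_arm", "payload": {"deltas": [{"travel": [0, 0, 0], "turn": [0, 0, 0], "hand": 255}, {"travel": [0, 0, 0], "turn": [0, 0, 0], "hand": 255}, {"travel": [0, 0, 0], "turn": [0, 0, 0], "hand": 255}, {"travel": [0, 0, 0], "turn": [0, 0, 0], "hand": 255}, {"travel": [0, 0, 0], "turn": [0, 0, 0], "hand": 255}]}}

```text
time: 22.88
ee_pos: [0.4821, 0.0708, 0.1987]
orientation: [0.0, 0.993, 0.118, 0.0]
force: [-1.9, 0.4, 5.4]
finger_gap: 0.0116
```

```bash
 python3 goal.py -27.5 90 90
```

```text
goal [489.   43.4] travel cm [ 0.69 -2.73] z 198.7 turn 0.002 tilt z [ 8.e-04  1.e-04 -1.e+00] gap 0.0116 F [-1.9  0.4  5.4] t 22.875
```

Now drag toward tray -y: 24 mm first, then small steps until it stops.

Request:
{"api": "move_arm", "payload": {"deltas": [{"travel": [0.15, -0.6, 0], "turn": [0, 0, 0], "hand": 255}, {"travel": [0.3, -1.2, 0], "turn": [0, 0, 0], "hand": 255}, {"travel": [0.45, -1.8, 0], "turn": [0, 0, 0], "hand": 255}, {"travel": [0.58, -2.35, 0], "turn": [0, 0, 0], "hand": 255}, {"travel": [0.58, -2.35, 0], "turn": [0, 0, 0], "hand": 255}]}}

```text
time: 23.5
ee_pos: [0.488, 0.0469, 0.1987]
orientation: [0.0, 0.993, 0.118, 0.0]
force: [-1.5, -2.2, 5.6]
finger_gap: 0.0115
```

Request:
{"api": "move_arm", "payload": {"deltas": [{"travel": [0.04, -0.15, 0], "turn": [0, 0, 0], "hand": 255}, {"travel": [0.07, -0.3, 0], "turn": [0, 0, 0], "hand": 255}, {"travel": [0.07, -0.3, 0], "turn": [0, 0, 0], "hand": 255}]}}

```text
time: 23.88
ee_pos: [0.4886, 0.0443, 0.1987]
orientation: [-0.0, 0.993, 0.118, 0.0]
force: [-1.9, 0.4, 7.3]
finger_gap: 0.0113
```

```bash
 python3 goal.py -27.5 90 90
```

```text
goal [489.   43.4] travel cm [ 0.04 -0.09] z 198.7 turn 0.003 tilt z [ 8.e-04  3.e-04 -1.e+00] gap 0.0113 F [-1.9  0.4  7.3] t 23.875
```

Request:
{"api": "move_arm", "payload": {"deltas": [{"travel": [0.02, -0.1, 0], "turn": [0, 0, 0], "hand": 255}, {"travel": [0.05, -0.2, 0], "turn": [0, 0, 0], "hand": 255}, {"travel": [0.05, -0.2, 0], "turn": [0, 0, 0], "hand": 255}]}}

```text
time: 24.25
ee_pos: [0.4889, 0.0428, 0.1987]
orientation: [-0.001, 0.993, 0.118, 0.0]
force: [-3.5, 3.5, 7.3]
finger_gap: 0.0112
```

Request:
{"api": "move_arm", "payload": {"deltas": [{"travel": [0.02, -0.1, 0], "turn": [0, 0, 0], "hand": 255}, {"travel": [0.05, -0.2, 0], "turn": [0, 0, 0], "hand": 255}, {"travel": [0.05, -0.2, 0], "turn": [0, 0, 0], "hand": 255}]}}

```text
time: 24.62
ee_pos: [0.489, 0.0421, 0.1987]
orientation: [-0.002, 0.993, 0.118, 0.0]
force: [-7.8, 12.3, 9.6]
finger_gap: 0.0113
```

The force has risen to 12 N with almost no motion, against 2 N sliding friction: it's at the stop. Ease off, release, lift and look.

Request:
{"api": "move_arm", "payload": {"deltas": [{"travel": [0.02, -0.1, 0], "turn": [0, 0, 0], "hand": 255}, {"travel": [0.02, -0.1, 0], "turn": [0, 0, 0], "hand": 255}, {"travel": [0, 0.05, 0], "turn": [0, 0, 0], "hand": 160}, {"travel": [0, 0.1, 0], "turn": [0, 0, 0], "hand": 160}, {"travel": [0, 0.1, 0], "turn": [0, 0, 0], "hand": 160}]}}

```text
time: 25.25
ee_pos: [0.4894, 0.041, 0.1979]
orientation: [0.0, 0.993, 0.118, -0.0]
force: [-0.7, 0.3, 0.1]
finger_gap: 0.0313
```

Request:
{"api": "move_arm", "payload": {"deltas": [{"travel": [0, 0, 2], "turn": [0, 0, 0], "hand": 160}, {"travel": [0, 0, 6], "turn": [0, 0, 0], "hand": 160}, {"travel": [-3, 2, 10], "turn": [0, 0, 0], "hand": 100}, {"travel": [-7, 6, 11], "turn": [0, 0, 0], "hand": 100}, {"travel": [-11, 10, 11], "turn": [0, 0, 0], "hand": 100}]}}

```text
time: 25.88
ee_pos: [0.3787, 0.1418, 0.3092]
orientation: [-0.001, 0.993, 0.117, 0.001]
force: [-0.2, 0.3, 0.2]
finger_gap: 0.0517
```

Request:
{"api": "move_arm", "payload": {"deltas": [{"travel": [-2, 4, 0], "turn": [0, 0, 0], "hand": 100}, {"travel": [-3, 8, 0], "turn": [0, 0, 0], "hand": 100}, {"travel": [-3, 8, 0], "turn": [0, 0, 0], "hand": 100}]}}

```text
time: 26.25
ee_pos: [0.3489, 0.2229, 0.3082]
orientation: [-0.0, 0.993, 0.119, 0.0]
force: [0.0, -0.5, 0.7]
finger_gap: 0.0521
```

```bash
python3 snap.py g1 scene,.52,-.02,.02 top,.52,-.02,.02; python3 - <<'E'
from h import *
for n in("scene","top"): cv2.imwrite(f"pics/full_{n}_g1.png",np.load(n+"_g1.npz")["frame"][:,:,::-1])
E
```

```text
scene offset 201 156
top offset 261 189
26.35 [0.3493 0.2211 0.3079] [ 0.     0.993  0.118 -0.   ] [-0.  -0.6 -0.1] 0.0522 [ 0.95  0.04 -0.4   0.   -1.13  0.86]
```

View pics/scene_g1.png

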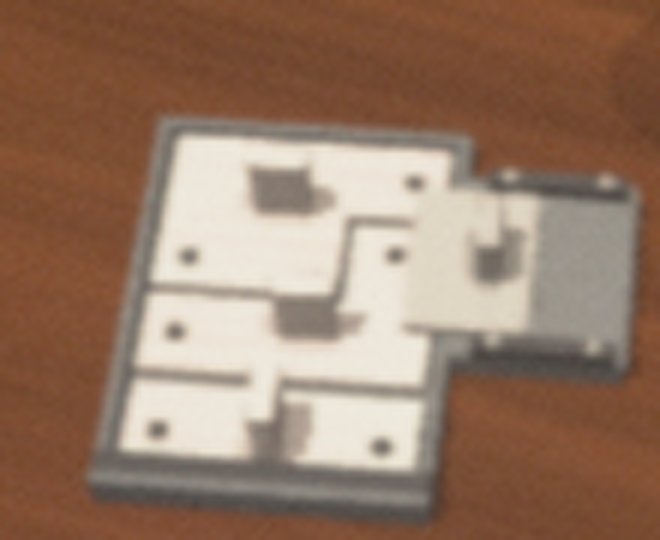

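View pics/top_g1.png

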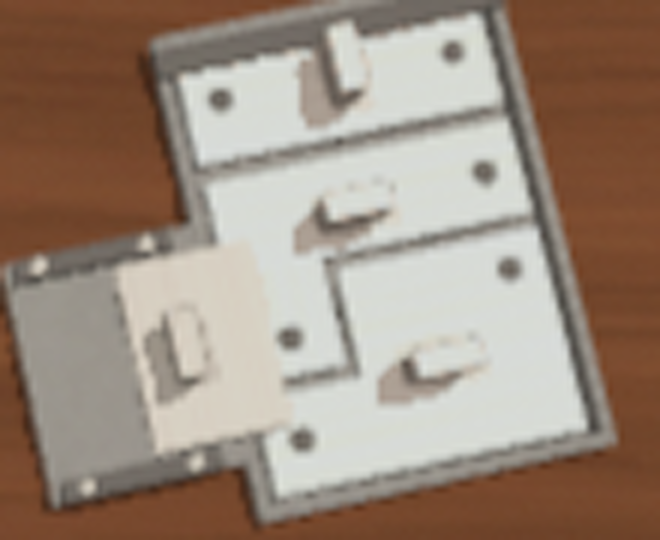

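View pics/full_scene_g1.png

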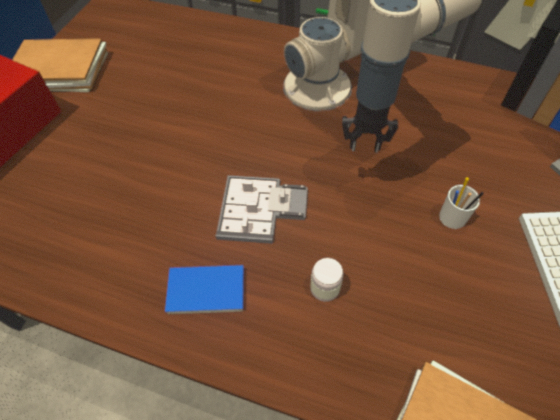

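```bash
python3 - <<'E'
from trp import *
print("blade inner edge",trp("g1",[261,189],[(255,243),(293,425)],.0195,"top").tolist(),trp("g1",[201,156],[(416,187),(403,327)],.0195).tolist())
print("bar back",trp("g1",[261,189],[(203,168),(503,110)],.012,"top").tolist())
E
```

```text
blade inner edge [[9.0, 50.8], [-66.6, 52.8]] [[-65.9, 52.5], [12.3, 54.9]]
bar back [[45.2, 64.0], [42.1, -64.2]]
```

The blade edge is at tray y ≈52.8 against 53.5 when home, so the keeper is fully in. Handing in.

```bash
python3 -c "
from rig import *
print(finish_job())"
```

```text
the job is handed in; nothing more can be done
None
```

I packed all three plates flat in the tray in the order asked and pushed the keeper home. I handed in at about 26 s with the arm clear of everything.

- **Bar:** I set it on the floor and slid it under the lip until it stopped at about 9 N. Its back edge measures about tray x 44, so its lug is at about 69, the stated home position.
- **L and step plates:** I lowered each one gently until it touched the floor, and they interlock in the space left. The last pictures show even gaps of a few mm, with nothing on a wall or overlapping.
- **Keeper:** I drew it home by its tab until it stopped at about 12 N. Its blade edge measures tray y 50.8–54.9 across the two cameras, against 53.5 when fully home.
- **Tin, pen pot and book:** I saw no sign that they moved in the last scene picture, though I did not measure them again.

**Disagreements:** the two cameras differed by about 2 mm on the tray's y. Some corner picks in the scene view were off by 3–8 mm. For lowering the step plate I relied on the arm's own position, the force reading and the second picture instead. No check failed outright.

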